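# Brush out the sander dust canisters over the downdraft grille

## Robot

A 7-joint arm with a two-finger parallel gripper is mounted at the origin on the work surface. World frame = base frame: x ahead of the robot, y to its left, z up, the work surface at z = 0. Lengths are in m, angles in rad, forces in N, time in s.
With the tool pointing down it reaches from about 0.425 to 0.925 m from the base axis. Payload 6.8 kg.
Tool frame: the origin (TCP) lies between the finger pads; the fingertips stand r.tcp_to_tips ahead of it and the grasp point (between the pads) is the TCP (r.tcp_to_tips is the distance from the TCP to the fingertips, in m); z points along the fingers, y is the line along which they close (so a half turn about z gives the same grasp; the last joint's range is limited). The gripper opens to 85 mm and grips with 20 to 120 N. Pads are 22 mm wide; open, the fingers measure 114 mm over their backs; the gripper's body (76 mm by 85 mm) begins 54 mm behind the grasp point. The pads swing forward as they close: fully open they stand 13 mm farther back than shut.
Start: joints at [-1.367, 0.477, 0.022, 1.555, -0.011, 1.109, -0.083], TCP at [0.207, 0.642, 0.211] pointing down, gripper open.
Joint ranges: [-2.96, 2.96], [-0.34, 2.1], [-1.41, 1.46], [0.24, 2.44], [-1.37, 4.51], [0.17, 1.92], [-2.96, 2.96]. Speed limits (rad/s): [2.39, 2.39, 3.14, 3.14, 3.14, 3.14, 3.14].

## Interface

Orientations are given as a rotation vector (axis times angle).
In Python, from bench import r gives the robot as it stands.
- The arm moves only by the tool servo_tool, never from a script. Its argument "commands" is a list of rows, each a list of 2 entries, a list of its own where there are three numbers: the shift along the tool's x, y, z normalised to -1 to 1, where 1 is 250 mm, then the turn, a rotation vector about the tool's x, y, z normalised to -1 to 1, where 1 is 90 degrees. In form: [[[dx, dy, dz], [ax, ay, az]], ...]. A call has 1 to 20 rows; each row is the pose to reach, as a shift and turn from the pose commanded when the call began, along the tool's axes at that moment; what a row does not reach only later rows make up. A row lasts 1/10 s, in which the tool goes at most 50 mm and 8.59 degrees, less where a joint would pass 70% of its speed; a pose out of reach is approached as far as the arm can. A call with a number of a shift or a turn outside -1 to 1 is refused whole. A call with a gripper value outside its range is refused whole. "claw" is the closure, from 0 (fully open) to 1 (shut), set as the call begins (left out, the last holds). The fingers move at their own pace and stop on an object; "squeeze" is the grip in N (left out, the last holds). Time passes only in rows, so rows that repeat a pose let the fingers close. It gives the time, the measured TCP pose, the force, the opening and the grip force at its end, in the units of the state.
- r.get_obs(): the state, without advancing time (a new reading comes with each control period).
- r.grab_frame(name): name is "scene" or "side" or "wrist"; returns (picture, depth): 384x512x3 uint8, red, green, blue; 384x512 float32, m along the optical axis (not along the pixel's ray), 0 where there is no reading.
- r.camera_model(name): a dict with "fx", "fy", "cx", "cy" (pixels), "extrinsics" (4x4, takes a point from camera to world coordinates); the wrist camera has in their place "hand_eye" (4x4, takes a point from camera to tool coordinates, whose origin is the TCP and whose axes are the flange's). Camera axes: x right, y down, z forward; pixel columns grow to the right and rows downward; lengths in m; the calibration is good to about 2 mm. The wrist camera is an equidistant fisheye: a pixel r from the principal point sees the ray r / f radians off the axis. A picture is of the moment at which its call begins: read the wrist's pose just before it. camera_model takes no time and is no camera call.
- r.hand_in(): hands the job in; it is judged then, once.
Trained networks look in the newest picture that a camera, given by its name, has taken for a name from the list of things; names that differ only in an ending like _2 or _b are one class to them, and where a whole thing is asked for, a point or a joint stands for the part that bears it (a point fixed in the world has none). Each returns a list of dicts, best first, with "confidence" (0 to 1); they miss things now and then, are a little off and sometimes report something else, mostly with a low value. They report only what shows in the picture. A call takes as long as a camera call.
- r.boxes_of(camera, target): "uv" ([column, row] in pixels, amid what is visible of it).
- r.mark_of(camera, target): "uv" ([column, row] in pixels: a listed point, or the origin of a listed thing).
The state is a dict: "clock": time; "joints": joint angles; "qvel": joint speeds; "tau": joint torques, N m; "tcp_pos": TCP position; "orientation": TCP orientation; "contact_force": force on the tool from outside, world axes, zero at the start; "moment": the same for the moment, N m; "grip_width": finger opening in m; "gripper_force": force on a finger pad.
Only numpy, scipy, OpenCV 4.12 (cv2) and the standard library are available. Lean on these libraries where they do the work, as an engineer would, in place of code of your own. Each camera call takes 0.05 s, during which the arm holds its last target. There are 200 camera calls.

## Task

Stand every sander dust canister on the bench upright on the downdraft grille, set the blast-gate lever to the green mark, and with it there brush out the canisters one by one, finest dust first (white, then blue, then orange; skip any that is missing): push the long brush down to the bottom, draw it up most of the way to the mouth or out of it, and push it down to the bottom again. Then hang the brush back in its stand and shut the lever to the red mark, leaving the canisters standing on the grille and everything else on the bench where it was.

Things in the scene. Friction and masses are not known exactly. Their poses are not given: they have to be found in the camera images.
- grille: downdraft extraction grille, fixed, an aluminium plate with dark slots, 190 mm (its x) by 280 mm (its y), its top 6 mm above the bench; origin at the centre of its underside, on the bench; z up
- lever_hinge (a point): centre of the hinge of the blast-gate lever, 50 mm above the bench, on a fixed grey housing (90 mm along x, 50 mm along y, 54 mm high) from which a black duct (66 mm wide, 65 mm high) runs along its -y; the hinge axis is this frame's y, the lever swings in its x-z plane; z up
- lever_grip (a point): centre of the lever's red barrel-shaped grip, 26 mm across and 26 mm long along the hinge axis (its flat ends face along +-y), on a 10 mm thick steel arm, 100 mm from the hinge axis
- gate_lever (a joint): angle of the blast-gate lever, rad: 0 = shut stop, leaning 0.70 rad from upright towards the housing's -x, at the red mark; 0.70 = half open, straight up, at the green mark; 1.40 = full open stop, leaning to +x, at the black mark. Stiff hinge (about 0.12 N m of friction): the lever stays where it is left. The marks are on a white disc (62 mm radius) at the housing's -y side
- stand: brush stand, fixed dark steel tube, 44 mm outside, 36 mm bore, 125 mm tall, on a foot 80 mm across and 16 mm high; origin at the centre of its foot, on the bench; z up along the bore
- brush: long round brush, 197 mm, 80 g, hanging upright in the stand by its blue guard disc that rests on the tube's rim; origin at the bristle tip, z along the handle: black and yellow stiff bristle head (does not bend) 22 mm across from 0 to 60 mm, steel rod 7 mm across, guard disc 52 mm across from 115 to 119 mm, round wooden handle 20 mm across from 119 to 197 mm
- brush_tip (a point): lower tip of the brush (the brush's origin)
- brush_grip (a point): point on the brush's axis in the middle of the handle, 160 mm above the tip; axes as the brush
- can_white: white sander dust canister (may be absent), loose, about 130 g, round open-topped cup with black bands low on its wall: 60 mm outside, 54 mm bore, 90 mm tall, inner floor 5 mm above its underside; origin at the centre of its underside, z up
- can_blue: blue sander dust canister (may be absent), loose, about 130 g, round open-topped cup with black bands low on its wall: 60 mm outside, 54 mm bore, 90 mm tall, inner floor 5 mm above its underside; origin at the centre of its underside, z up
- can_orange: orange sander dust canister (may be absent), loose, about 130 g, round open-topped cup with black bands low on its wall: 60 mm outside, 54 mm bore, 90 mm tall, inner floor 5 mm above its underside; origin at the centre of its underside, z up
- sander: bystander, loose: green and black random-orbit sander standing on its pad, pad 125 mm across, 125 mm tall; leave it alone
- discs: bystander, loose: stack of reddish-brown sanding discs, 125 mm across, 22 mm high; leave it alone
- glue: bystander, loose: yellow glue bottle with orange cap, 56 mm across, 130 mm tall; leave it alone
- screw_jar: bystander, loose: clear jar with red lid, 66 mm across, 75 mm tall; leave it alone
- tape: bystander, loose: yellow tape measure, 70 x 36 x 64 mm high; leave it alone
- offcut: bystander, loose: piece of pale wood, 45 x 120 x 20 mm high; leave it alone
- driver: bystander, loose: screwdriver with red handle lying flat; leave it alone
- battery: bystander, loose: black and red battery pack, 75 x 115 x 63 mm high; leave it alone

How it is judged:
On the way, in this order (a step that is already met when the one before it is completed fails the run):
1. the gate lever stands at the green mark (0.70 rad, within 0.14) (value of joint gate_lever between 0.56 and 0.84 rad), for 0.3 s.
2. with the white canister upright on the grille, the brush tip is down at the canister's bottom (x of can_white in the frame of grille between -0.09 and 0.09 m and y of can_white in the frame of grille between -0.135 and 0.135 m and z of can_white in the frame of grille between 0.002 and 0.012 m and angle between can_white's own z axis and vertical below 0.12 rad and horizontal distance between brush_tip and can_white below 0.028 m and z of brush_tip in the frame of can_white between 0 and 0.022 m), for 0.1 s.
3. the brush tip is drawn up at least 60 mm above the white canister's underside (z of brush_tip in the frame of can_white above 0.06 m), for 0.05 s.
4. the brush tip is down at the white canister's bottom a second time (all of step 2), for 0.1 s.
5. with the blue canister upright on the grille, the brush tip is down at the canister's bottom (x of can_blue in the frame of grille between -0.09 and 0.09 m and y of can_blue in the frame of grille between -0.135 and 0.135 m and z of can_blue in the frame of grille between 0.002 and 0.012 m and angle between can_blue's own z axis and vertical below 0.12 rad and horizontal distance between brush_tip and can_blue below 0.028 m and z of brush_tip in the frame of can_blue between 0 and 0.022 m), for 0.1 s.
6. the brush tip is drawn up at least 60 mm above the blue canister's underside (z of brush_tip in the frame of can_blue above 0.06 m), for 0.05 s.
7. the brush tip is down at the blue canister's bottom a second time (all of step 5), for 0.1 s.
8. with the orange canister upright on the grille, the brush tip is down at the canister's bottom (x of can_orange in the frame of grille between -0.09 and 0.09 m and y of can_orange in the frame of grille between -0.135 and 0.135 m and z of can_orange in the frame of grille between 0.002 and 0.012 m and angle between can_orange's own z axis and vertical below 0.12 rad and horizontal distance between brush_tip and can_orange below 0.028 m and z of brush_tip in the frame of can_orange between 0 and 0.022 m), for 0.1 s.
9. the brush tip is drawn up at least 60 mm above the orange canister's underside (z of brush_tip in the frame of can_orange above 0.06 m), for 0.05 s.
10. the brush tip is down at the orange canister's bottom a second time (all of step 8), for 0.1 s.
At the end, for the whole second after the job is handed in: Lever within 0.1 rad of shut; brush hanging at rest in its stand (tip within 14 mm of its axis, under 20 mm above the bench, tilt under 0.12 rad); every canister present at rest on the grille, upright within 0.12 rad, centre within 90 mm (x) and 135 mm (y) of the grille's centre (value of joint gate_lever below 0.1 rad and horizontal distance between brush_tip and stand below 0.014 m and z of brush_tip in the frame of stand below 0.02 m and angle between each of brush, can_white, can_blue, can_orange's own z axis and vertical below 0.12 rad and linear speed of each of brush, can_white, can_blue, can_orange below 0.02 m/s and x of can_white in the frame of grille between -0.09 and 0.09 m and y of can_white in the frame of grille between -0.135 and 0.135 m and z of can_white in the frame of grille between 0.002 and 0.012 m and x of can_blue in the frame of grille between -0.09 and 0.09 m and y of can_blue in the frame of grille between -0.135 and 0.135 m and z of can_blue in the frame of grille between 0.002 and 0.012 m and x of can_orange in the frame of grille between -0.09 and 0.09 m and y of can_orange in the frame of grille between -0.135 and 0.135 m and z of can_orange in the frame of grille between 0.002 and 0.012 m); the robot touches nothing.
It fails at once if something else on the bench is moved more than 30 mm (distance of any of sander, discs, glue, screw_jar, tape, offcut, driver, battery from where it was at the start of the episode above 0.03 m).
It fails at once if the brush tip is lowered over the grille to canister depth (under 60 mm above the bench) while the lever is off the green mark (0.70 rad) by over 0.14 (x of brush_tip in the frame of grille between -0.09 and 0.09 m and y of brush_tip in the frame of grille between -0.135 and 0.135 m and z of brush_tip in the frame of grille below 0.06 m and not (value of joint gate_lever between 0.56 and 0.84 rad)).
Of can_white, can_blue, can_orange only 2 to 3 are there at a start; the rules pass over those that are not, and their reading is None.
At some moment in a run one of can_white, can_blue, can_orange may be knocked a few centimetres aside while the robot is not near it.
It also fails if it takes over 210 s, if anything falls off the work surface, if the arm or the gripper's body presses on something with over 40 N, if the wrist force passes 120 N, or if a joint passes its speed limit or range.

## Working session

There is one attempt and no reset: what is moved stays moved. The work goes in short steps, Python scripts to look and compute and a tool call to move; the robot and the scene stay as the last step left them, time stands still between calls to the robot, and variables do not carry over. Pictures are saved under pics/ and viewed, at most 14 in all, crops included, and the job is handed in when it is done.

Besides the shell and the picture viewer there is one more tool, called after "Emit:" by a JSON object that holds its "api" and its "payload". servo_tool: Moves the arm, as the interface text tells. Scaled input: -1 to 1 covers 250 mm each way for a shift and 90 degrees each way for a turn. Its arguments: {"type":"object","properties":{"commands":{"type":"array"},"claw":{"type":"number"},"squeeze":{"type":"number"}},"required":["commands"]}

```bash
mkdir -p pics; ls; cat > h.py <<'E'
import numpy as np, cv2
from bench import r
from scipy.spatial.transform import Rotation as R
def snap(c,fn=None):
    p,d=r.grab_frame(c)
    if fn: cv2.imwrite('pics/'+fn,p[:,:,::-1])
    return p,d
def ray(c,uv):
    m=r.camera_model(c)
    if 'extrinsics' in m:
        E=np.array(m['extrinsics']); v=np.array([(uv[0]-m['cx'])/m['fx'],(uv[1]-m['cy'])/m['fy'],1.])
    else:
        o=r.get_obs(); T=np.eye(4);T[:3,:3]=R.from_rotvec(o['orientation']).as_matrix();T[:3,3]=o['tcp_pos']
        E=T@np.array(m['hand_eye']); x=(uv[0]-m['cx'])/m['fx'];y=(uv[1]-m['cy'])/m['fy'];t=np.hypot(x,y)
        v=np.array([x/t*np.sin(t),y/t*np.sin(t),np.cos(t)]) if t>1e-9 else np.array([0,0,1.])
    return E[:3,3],E[:3,:3]@v
def atz(c,uv,z):
    o,v=ray(c,uv); return o+v*(z-o[2])/v[2]
def tri(a,b):
    (o1,v1),(o2,v2)=a,b
    v1=v1/np.linalg.norm(v1);v2=v2/np.linalg.norm(v2)
    s=np.linalg.lstsq(np.c_[v1,-v2],o2-o1,rcond=None)[0]
    p,q=o1+s[0]*v1,o2+s[1]*v2
    return (p+q)/2,np.linalg.norm(p-q)
def cloud(c,d):
    m=r.camera_model(c);E=np.array(m['extrinsics']);v,u=np.mgrid[:d.shape[0],:d.shape[1]]
    P=np.stack([(u-m['cx'])/m['fx']*d,(v-m['cy'])/m['fy']*d,d],-1)
    return P@E[:3,:3].T+E[:3,3]
def rel(p,yaw=None,o=None):
    """normalised shift from the tool pose now to world p"""
    o=o or r.get_obs(); M=R.from_rotvec(o['orientation']).as_matrix()
    return (M.T@(np.array(p)-o['tcp_pos'])/0.25).round(4)
E
python3 - <<'E'
from h import *
np.set_printoptions(precision=4,suppress=True)
o=r.get_obs();print(o,r.tcp_to_tips)
print(R.from_rotvec(o['orientation']).as_matrix())
for c in('scene','side','wrist'):
    snap(c,c+'0.png')
    for n in ['grille','lever_hinge','lever_grip','stand','brush','brush_grip','can_white','can_blue','can_orange']:
        print(c,n,[(np.round(k['uv']),round(k['confidence'],2)) for k in r.mark_of(c,n)[:3]])
E
```

```text
pics
{'clock': 0.0, 'joints': array([-1.3671,  0.4778,  0.0224,  1.5565, -0.0115,  1.1093, -0.0831]), 'qvel': array([-0.0004, -0.0002,  0.0002,  0.001 , -0.0001, -0.0016, -0.0005]), 'tau': array([  0.0004, -59.6455,   1.6082, -28.1198,   0.0125,   0.0094,
        -0.    ]), 'tcp_pos': array([0.2069, 0.6418, 0.2099]), 'orientation': array([-0.4879, -3.1033,  0.0029]), 'contact_force': array([-0.4278, -0.1136,  0.5955]), 'moment': array([ 0.0135, -0.0105, -0.0111]), 'gripper_force': 0.0, 'grip_width': 0.08560404362765649} 0.019
[[-0.9518  0.3068 -0.0004]
 [ 0.3068  0.9518 -0.0018]
 [-0.0001 -0.0019 -1.    ]]
scene grille [(array([253., 209.]), 0.66)]
scene lever_hinge [(array([221., 232.]), 0.66)]
scene lever_grip [(array([205., 208.]), 0.57)]
scene stand [(array([194., 172.]), 0.72)]
scene brush []
scene brush_grip [(array([188., 140.]), 0.71)]
scene can_white [(array([293., 273.]), 0.9), (array([190., 140.]), 0.59), (array([153., 184.]), 0.54)]
scene can_blue [(array([309., 240.]), 0.85), (array([190., 140.]), 0.18)]
scene can_orange [(array([341., 231.]), 0.88)]
side grille [(array([256., 239.]), 0.68)]
side lever_hinge [(array([294., 193.]), 0.65), (array([340., 304.]), 0.53)]
side lever_grip [(array([308., 179.]), 0.69)]
side stand [(array([341., 305.]), 0.77), (array([407., 289.]), 0.75), (array([264., 314.]), 0.25)]
side brush [(array([385., 323.]), 0.48)]
side brush_grip [(array([353., 251.]), 0.87), (array([164., 203.]), 0.42)]
side can_white []
side can_blue [(array([200., 196.]), 0.7)]
side can_orange [(array([160., 203.]), 0.74), (array([339., 308.]), 0.52)]
wrist grille [(array([ 29., 351.]), 0.68)]
wrist lever_hinge [(array([106., 343.]), 0.36)]
wrist lever_grip []
wrist stand []
wrist brush [(array([105., 345.]), 0.25)]
wrist brush_grip []
wrist can_white []
wrist can_blue []
wrist can_orange [(array([ 98., 304.]), 0.7)]
```

View pics/scene0.png

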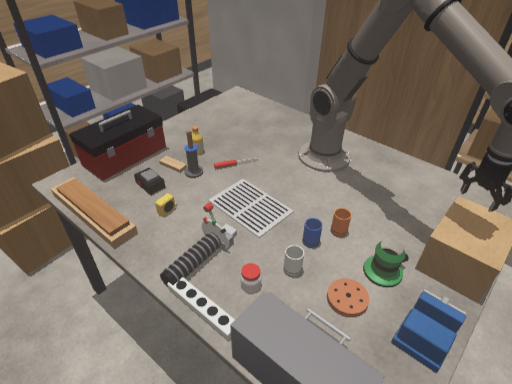

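View pics/side0.png

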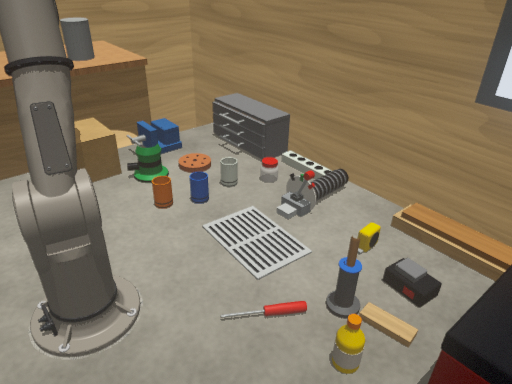

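The scene picture shows three upright cans: white (293,260), blue (313,232) and orange (341,222). They stand beside the grille at (250,206). The lever grip is at (208,207), and the brush is in its stand at (192,160). The side view agrees with this.

```bash
python3 - <<'E'
from h import *
np.set_printoptions(precision=4,suppress=True)
ims={c:snap(c) for c in('scene','side')}
det={}
for n in ['grille','lever_hinge','lever_grip','stand','brush_grip','can_white','can_blue','can_orange','sander','glue','screw_jar','tape','driver','discs','battery']:
    a=[r.mark_of(c,n) for c in ims]
    if all(a):
        p,e=tri(ray('scene',a[0][0]['uv']),ray('side',a[1][0]['uv'])); print(n,p,'gap',round(e,4))
    else: print(n,[c for c,k in zip(ims,a) if not k])
C={c:cloud(c,ims[c][1]) for c in ims}
def blob(c,box):
    u0,v0,u1,v1=box; return C[c][v0:v1,u0:u1].reshape(-1,3)
from scipy.optimize import least_squares
# cans: wall points, fit circle r=30
for n,bs in dict(white=((280,240,308,276),(217,155,241,188)),blue=((300,216,325,248),(187,170,212,204)),orange=((330,206,354,238),(150,175,176,209))).items():
    for c,b in zip(ims,bs):
        P=blob(c,b); top=P[(P[:,2]>.02)&(P[:,2]<.15)]; zt=np.percentile(top[:,2],98)
        rim=top[top[:,2]>zt-.006]
        print(n,c,'z98',zt,'rim bbox mid',(rim[:,:2].min(0)+rim[:,:2].max(0))/2,np.ptp(rim[:,:2],axis=0),len(rim))
# stand/brush
for c,b in zip(ims,((180,125,205,180),(325,230,365,318))):
    P=blob(c,b)
    for z0,z1 in((.02,.12),(.135,.2),(.2,.23)):
        Q=P[(P[:,2]>z0)&(P[:,2]<z1)]
        print('brush',c,z0,len(Q), np.median(Q,0) if len(Q) else '', Q[:,2].max() if len(Q) else '')
    print('brush ztop',P[:,2].max())
# grille: bright/dark plate, corners
for c,b in zip(ims,((200,175,300,238),(195,200,315,275))):
    P=blob(c,b); Q=P[(P[:,2]>.0045)&(P[:,2]<.012)]
    print('grille',c,len(Q),cv2.minAreaRect(Q[:,:2].astype(np.float32)),np.median(P[:,2]))
for n,c,b in (('lev','scene',(198,198,238,250)),('lev','side',(280,165,320,215))):
    p=ims[c][0][b[1]:b[3],b[0]:b[2]].reshape(-1,3).astype(int);P=blob(c,b)
    m=(p[:,0]>120)&(p[:,1]<70)&(p[:,2]<70)
    print('red',c,m.sum(),P[m].mean(0),P[m].min(0),P[m].max(0))
s=cv2.resize(ims['scene'][0][120:290,150:370],None,fx=3.5,fy=3.5,interpolation=3)
cv2.imwrite('pics/z.png',s[:,:,::-1])
E
```

```text
grille [ 0.4787 -0.0208 -0.006 ] gap 0.0111
lever_hinge [0.6885 0.015  0.0457] gap 0.0024
lever_grip [ 0.6057 -0.3223 -0.1167] gap 0.1029
stand [ 0.4674 -0.3593  0.0042] gap 0.0091
brush_grip [ 0.4765 -0.3611  0.163 ] gap 0.0029
can_white [ 0.4674  0.3027 -0.0787] gap 0.2168
can_blue [0.5456 0.2451 0.0485] gap 0.0854
can_orange [0.3669 0.3084 0.0014] gap 0.0097
sander [0.4277 0.5058 0.0061] gap 0.0061
glue [ 0.3573 -0.4652  0.0029] gap 0.002
screw_jar [0.7546 0.2101 0.0001] gap 0.0082
tape [ 0.7116  0.1512 -0.0805] gap 0.6964
driver [ 0.3162 -0.2582 -0.001 ] gap 0.0053
discs [ 0.5883  0.4702 -0.0087] gap 0.0167
battery [ 0.6479 -0.4291 -0.0012] gap 0.0021
white scene z98 0.0898443120655721 rim bbox mid [0.6182 0.2779] [0.0612 0.0587] 79
white side z98 0.08782286883861293 rim bbox mid [0.6123 0.2787] [0.0605 0.0603] 66
blue scene z98 0.09063543704844756 rim bbox mid [0.4756 0.2534] [0.0616 0.057 ] 61
blue side z98 0.08889938366654926 rim bbox mid [0.4703 0.2525] [0.0604 0.0593] 68
orange scene z98 0.08969214594896689 rim bbox mid [0.3677 0.3008] [0.0611 0.0606] 59
orange side z98 0.08
[... 289 characters left out ...]
8
brush side 0.02 743 [ 0.4587 -0.3642  0.0633] 0.11970681310987907
brush side 0.135 220 [ 0.4671 -0.3605  0.1693] 0.19990811422798116
brush side 0.2 20 [ 0.469  -0.3596  0.2027] 0.20586629947269564
brush ztop 0.7208726832392366
grille scene 1558 ((0.45910143852233887, -0.07166504859924316), (0.42421644926071167, 0.2794816493988037), 64.21717071533203) 0.0020034206858530745
grille side 1552 ((0.4718376398086548, -0.004252016544342041), (0.335985004901886, 0.3761632740497589), 45.749839782714844) 0.0013990700965776925
red scene 20 [ 0.6966 -0.0236  0.1365] [ 0.6782 -0.0339  0.0954] [ 0.7117 -0.0179  0.1529]
red side 49 [ 0.69   -0.0345  0.1388] [ 0.6712 -0.045   0.0594] [0.7684 0.0129 0.1548]
```

View pics/z.png

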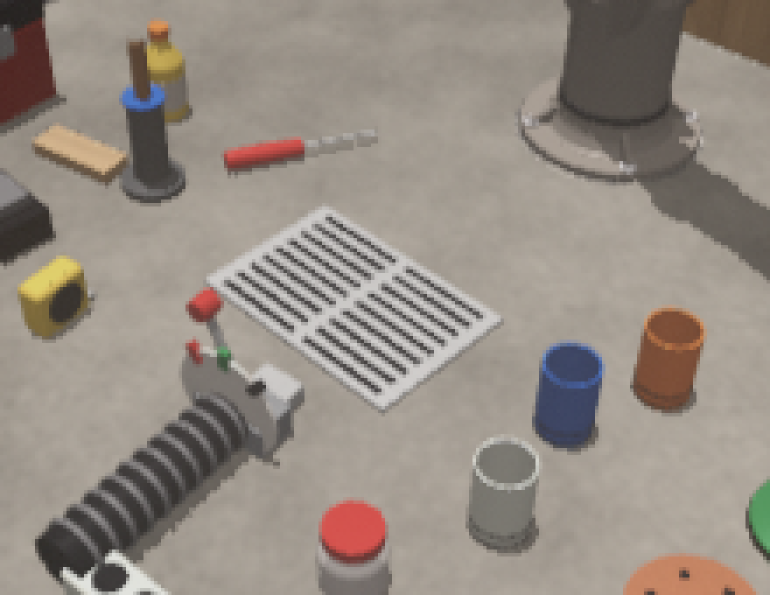

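Emit:
{"api": "servo_tool", "payload": {"commands": [[[-0.25,-0.27,-0.1],[0,0,0.4]],[[-0.25,-0.27,-0.1],[0,0,0.4]],[[-0.25,-0.27,-0.1],[0,0,0.4]],[[-0.25,-0.27,-0.1],[0,0,0.4]],[[-0.25,-0.27,-0.1],[0,0,0.4]],[[-0.5,-0.55,-0.1],[0,0,0.8]],[[-0.5,-0.55,-0.1],[0,0,0.8]],[[-0.5,-0.55,-0.1],[0,0,0.8]],[[-0.5,-0.55,-0.1],[0,0,0.8]],[[-0.5,-0.55,-0.1],[0,0,0.8]],[[-0.5,-0.55,-0.1],[0,0,0.8]],[[-0.5,-0.55,-0.1],[0,0,0.8]]], "claw": 0, "squeeze": 30}}

```text
clock: 4.3
tcp_pos: [0.2836, 0.4736, 0.2358]
orientation: [2.214, 2.229, -0.0]
contact_force: [-0.4, -0.4, -0.6]
grip_width: 0.0855
gripper_force: 0.0
```

```bash
python3 - <<'E'
from h import *
np.set_printoptions(precision=4,suppress=True)
o=r.get_obs();print(o['tcp_pos'],o['joints'],o['clock']);print(R.from_rotvec(o['orientation']).as_matrix())
for n in('can_white','can_blue','can_orange'): pass
snap('wrist','w1.png')
for n in('can_white','can_blue','can_orange'): print(n,[(k['uv'],atz('wrist',k['uv'],0),k['confidence']) for k in r.mark_of('wrist',n)[:1]])
# grille corners scene crop -> world
for q in((325,207),(503,320),(383,411),(206,278)): print(atz('scene',(q[0]/3.5+150,q[1]/3.5+120),.006))
for q in((204,208),(270,241),(308,243),(254,271)): print('side',atz('side',q,.006))
for c in('scene','side'):
    p,d=snap(c);P=cloud(c,d)
    b=(196,198,220,216) if c=='scene' else (302,168,318,182)
    pp=p[b[1]:b[3],b[0]:b[2]].reshape(-1,3).astype(int);Q=P[b[1]:b[3],b[0]:b[2]].reshape(-1,3)
    m=(pp[:,0]>100)&(pp[:,1]<.5*pp[:,0])
    print('red',c,m.sum(),np.c_[Q[m]][np.argsort(-Q[m][:,2])][::4])
    b=(160,230,240,285) if c=='scene' else (310,165,350,200)
    Q=P[b[1]:b[3],b[0]:b[2]].reshape(-1,3); t=Q[(Q[:,2]>.058)&(Q[:,2]<.075)]
    print('duct/disc',c,len(t), cv2.fitLine(t[:,:2].astype(np.float32),cv2.DIST_HUBER,0,.01,.01).ravel() if len(t)>5 else '')
E
```

```text
[0.2836 0.4736 0.2358] [-1.3836  0.2526  0.2883  1.8397 -0.0814  1.0609 -1.0572] 4.3
[[-0.007   1.     -0.    ]
 [ 1.      0.007  -0.0002]
 [-0.0002 -0.     -1.    ]]
can_white [([429.0, 265.2], array([0.6167, 0.2777, 0.    ]), 0.69)]
can_blue []
can_orange [([297.9, 262.1], array([0.3613, 0.3009, 0.    ]), 0.86)]
[ 0.3768 -0.1595  0.006 ]
[0.3941 0.1189 0.006 ]
[0.583 0.107 0.006]
[ 0.5606 -0.1741  0.006 ]
side [0.4458 0.1868 0.006 ]
side [ 0.4981 -0.0722  0.006 ]
side [ 0.5771 -0.1468  0.006 ]
side [ 0.3818 -0.1391  0.006 ]
red scene 37 [[ 0.6964 -0.0264  0.1554]
 [ 0.6943 -0.0336  0.1541]
 [ 0.685  -0.0242  0.1534]
 [ 0.7013 -0.0216  0.1528]
 [ 0.692  -0.0267  0.1522]
 [ 0.6781 -0.0268  0.1515]
 [ 0.686  -0.0236  0.1499]
 [ 0.7021 -0.0212  0.1491]
 [ 0.696  -0.0229  0.1482]
 [ 0.6813 -0.0195  0.1447]]
duct/disc scene 538 [0.9997 0.0239 0.7988 0.0193]
red side 65 [[ 0.6941 -0.0348  0.1532]
 [ 0.6769 -0.0264  0.1519]
 [ 0.6754 -0.032   0.1514]
 [ 0.6882 -0.0242  0.1507]
 [ 0.6821 -0.0259  0.15  ]
 [ 0.676  -0.0358  0.1495]
 [ 0.6846 -0.0401  0.1484]
 [ 0.6935 -0.0361  0.1472]
 [ 0.6748 -0.0251  0.1453]
 [ 0.6737 -0.0386  0.1446]
 [ 0.6747 -0.0295  0.1438]
 [ 0.6927 -0.0414  0.1428]
 [ 0.6981 -0.0409  0.1408]
 [ 0.674  -0.043   0.1396]
 [ 0.6743 -0.0389  0.1377]
 [ 0.6736 -0.0317  0.1347]
 [ 0.8842  0.1139  0.0187]]
duct/disc side 176 [0.966  0.2585 0.818  0.0077]
```

Emit:
{"api": "servo_tool", "payload": {"commands": [[[-0.694,0.315,0],[0,0,0]],[[-0.694,0.315,0],[0,0,0]],[[-0.694,0.315,0],[0,0,0]],[[-0.694,0.315,0],[0,0,0]],[[-0.694,0.315,0],[0,0,0]],[[-0.694,0.315,0],[0,0,0]],[[-0.694,0.315,0.25],[0,0,0]],[[-0.694,0.315,0.35],[0,0,0]],[[-0.694,0.315,0.45],[0,0,0]],[[-0.694,0.315,0.55],[0,0,0]],[[-0.694,0.315,0.65],[0,0,0]],[[-0.694,0.315,0.7],[0,0,0]],[[-0.694,0.315,0.7],[0,0,0]],[[-0.694,0.315,0.7],[0,0,0]]]}}

```text
clock: 6.0
tcp_pos: [0.3631, 0.3008, 0.0614]
orientation: [-2.218, -2.225, -0.001]
contact_force: [-0.6, 0.1, 0.7]
grip_width: 0.0852
gripper_force: 0.0
```

Emit:
{"api": "servo_tool", "payload": {"commands": [[[0,0,0],[0,0,0]],[[0,0,0],[0,0,0]],[[0,0,0],[0,0,0]],[[0,0,0],[0,0,0]],[[0,0,0],[0,0,0]],[[0,0,0],[0,0,0]],[[0,0,0],[0,0,0]],[[0,0,0],[0,0,0]]], "claw": 1, "squeeze": 30}}

```text
clock: 6.8
tcp_pos: [0.3638, 0.3008, 0.0624]
orientation: [-2.218, -2.223, -0.004]
contact_force: [-0.7, -1.3, 8.7]
grip_width: 0.0574
gripper_force: 30.2
```

Emit:
{"api": "servo_tool", "payload": {"commands": [[[0,0,-0.1],[0,0,0]],[[0,0,-0.25],[0,0,0]],[[0,0,-0.4],[0,0,0]],[[0,0,-0.56],[0,0,0]],[[-0.15,0.1,-0.56],[0,0,0]],[[-0.3,0.2,-0.56],[0,0,0]],[[-0.45,0.3,-0.56],[0,0,0]],[[-0.6,0.4,-0.56],[0,0,0]],[[-0.75,0.44,-0.56],[0,0,0]],[[-0.9,0.44,-0.56],[0,0,0]],[[-0.96,0.44,-0.56],[0,0,0]],[[-0.96,0.44,-0.56],[0,0,0]]]}}

```text
clock: 8.0
tcp_pos: [0.4733, 0.0573, 0.2013]
orientation: [-2.225, -2.218, -0.001]
contact_force: [-0.6, -0.1, -1.7]
grip_width: 0.0567
gripper_force: 32.6
```

```bash
python3 - <<'E'
from h import *
np.set_printoptions(precision=4,suppress=True)
o=r.get_obs();print(o['tcp_pos'],o['joints'],o['clock'],o['grip_width'])
print(rel((.473,-.112,.07)))
E
```

```text
[0.4733 0.0573 0.2013] [-0.7865  0.1693  0.606   2.0567 -0.1187  0.9483 -0.1207] 8.0 0.05667021645105169
[-0.6775  0.0005  0.5251]
```

Emit:
{"api": "servo_tool", "payload": {"commands": [[[-0.2,0,0],[0,0,0]],[[-0.4,0,0],[0,0,0]],[[-0.58,0,0],[0,0,0]],[[-0.675,0,0],[0,0,0]],[[-0.675,0,0.1],[0,0,0]],[[-0.675,0,0.25],[0,0,0]],[[-0.675,0,0.4],[0,0,0]],[[-0.675,0,0.48],[0,0,0]],[[-0.675,0,0.51],[0,0,0]],[[-0.675,0,0.525],[0,0,0]],[[-0.675,0,0.525],[0,0,0]],[[-0.675,0,0.525],[0,0,0]]]}}

```text
clock: 9.2
tcp_pos: [0.475, -0.1084, 0.0707]
orientation: [2.217, 2.224, 0.003]
contact_force: [0.6, -0.9, -1.7]
grip_width: 0.057
gripper_force: 32.8
```

Emit:
{"api": "servo_tool", "payload": {"commands": [[[0,0,0],[0,0,0]],[[0,0,0],[0,0,0]],[[0,0,0],[0,0,0]],[[0,0,0],[0,0,0]],[[0,0,0],[0,0,0]],[[0,0,0],[0,0,0]],[[0,0,-0.1],[0,0,0]],[[0,0,-0.25],[0,0,0]],[[0,0,-0.4],[0,0,0]],[[0,0,-0.52],[0,0,0]],[[0.2,0,-0.52],[0,0,0]],[[0.4,0,-0.52],[0,0,0]],[[0.6,0,-0.52],[0,0,0]],[[0.7,0,-0.52],[0,0,0]],[[0.7,0,-0.52],[0,0,0]]], "claw": 0}}

```text
clock: 10.7
tcp_pos: [0.4733, 0.0709, 0.1995]
orientation: [-2.21, -2.232, -0.001]
contact_force: [-0.6, 0.0, -0.8]
grip_width: 0.0854
gripper_force: 0.0
```

```bash
cat >> h.py <<'E'
def cans():
    """rim centre of each can, mean over scene and side, from coloured depth points near 0.09"""
    out={}
    for c in('scene','side'):
        p,d=snap(c);P=cloud(c,d)
        for n in('can_white','can_blue','can_orange'):
            b=r.boxes_of(c,n)
            for k in b[:1]:
                u,v=map(int,k['uv']);Q=P[max(0,v-22):v+23,max(0,u-18):u+19].reshape(-1,3)
                C=np.median(P[v-3:v+4,u-3:u+4].reshape(-1,3),0)
                Q=Q[(np.hypot(*(Q[:,:2]-C[:2]).T)<.075)&(Q[:,2]>.06)&(Q[:,2]<.12)]
                if len(Q)<10: continue
                zt=np.percentile(Q[:,2],97);q=Q[Q[:,2]>zt-.006]
                out.setdefault(n,[]).append((c,((q.min(0)+q.max(0))/2)[:2].round(4),np.ptp(q[:,:2],axis=0).round(3),round(zt,4),round(k['confidence'],2)))
    for n in out:
        print(n); [print('  ',*x) for x in out[n]]
E
python3 - <<'E'
from h import *
np.set_printoptions(precision=4,suppress=True)
cans();o=r.get_obs();print(o['tcp_pos'])
print(rel((.473,.253,.06)))
E
```

```text
can_white
   scene [0.6181 0.2779] [0.059 0.059] 0.0901 0.84
   side [0.6143 0.2767] [0.06  0.058] 0.0883 0.84
can_blue
   scene [0.4769 0.2515] [0.062 0.061] 0.0912 0.62
   side [0.4708 0.2516] [0.059 0.061] 0.088 0.81
can_orange
   side [ 0.4733 -0.1072] [0.058 0.06 ] 0.0945 0.85
[0.4736 0.0653 0.1996]
[ 0.7508 -0.0022  0.5585]
```

Emit:
{"api": "servo_tool", "payload": {"commands": [[[0.2,0,0],[0,0,0]],[[0.4,0,0],[0,0,0]],[[0.6,0,0],[0,0,0]],[[0.75,0,0],[0,0,0]],[[0.75,0,0],[0,0,0]],[[0.75,0,0.15],[0,0,0]],[[0.75,0,0.3],[0,0,0]],[[0.75,0,0.45],[0,0,0]],[[0.75,0,0.55],[0,0,0]],[[0.75,0,0.55],[0,0,0]],[[0.75,0,0.55],[0,0,0]]]}}

```text
clock: 12.2
tcp_pos: [0.4737, 0.253, 0.0626]
orientation: [2.22, 2.222, -0.001]
contact_force: [0.6, -0.0, 1.5]
grip_width: 0.0856
gripper_force: 0.0
```

Emit:
{"api": "servo_tool", "payload": {"commands": [[[0,0,0],[0,0,0]],[[0,0,0],[0,0,0]],[[0,0,0],[0,0,0]],[[0,0,0],[0,0,0]],[[0,0,0],[0,0,0]],[[0,0,0],[0,0,0]],[[0,0,0],[0,0,0]]], "claw": 1}}

```text
clock: 12.9
tcp_pos: [0.4743, 0.2547, 0.0644]
orientation: [-2.219, -2.224, -0.005]
contact_force: [-2.5, -2.1, 10.7]
grip_width: 0.0563
gripper_force: 29.6
```

Emit:
{"api": "servo_tool", "payload": {"commands": [[[0,0,-0.1],[0,0,0]],[[0,0,-0.25],[0,0,0]],[[0,0,-0.4],[0,0,0]],[[0,0,-0.55],[0,0,0]],[[-0.2,0.017,-0.55],[0,0,0]],[[-0.4,0.017,-0.55],[0,0,0]],[[-0.6,0.017,-0.55],[0,0,0]],[[-0.8,0.017,-0.55],[0,0,0]],[[-0.95,0.017,-0.55],[0,0,0]],[[-1,0.017,-0.55],[0,0,0]],[[-1,0.017,-0.55],[0,0,0]],[[-1,0.017,-0.55],[0,0,0]]]}}

```text
clock: 14.1
tcp_pos: [0.4783, 0.0053, 0.2001]
orientation: [-2.217, -2.225, -0.002]
contact_force: [0.2, 0.1, -0.0]
grip_width: 0.0004
gripper_force: 0.0
```

```bash
python3 - <<'E'
from h import *
np.set_printoptions(precision=4,suppress=True)
o=r.get_obs();print(o['tcp_pos'],o['joints'],o['clock'],o['grip_width'])
print(rel((.479,-.023,.0715)))
E
```

```text
[0.4783 0.0053 0.2001] [-0.7314  0.18    0.673   2.0582 -0.1392  0.9459  0.0189] 14.1 0.0003894663626229774
[-0.1138  0.0021  0.5141]
```

```bash
python3 - <<'E'
from h import *
cans()
p,d=snap('side'); cv2.imwrite('pics/d.png',cv2.resize(p[130:280,100:330],None,fx=3,fy=3,interpolation=2)[:,:,::-1])
E
```

```text
can_white
   scene [0.6188 0.2789] [0.061 0.06 ] 0.0902 0.58
   side [0.6135 0.2773] [0.063 0.06 ] 0.0887 0.75
can_blue
   scene [0.4749 0.2518] [0.06  0.059] 0.0908 0.68
   side [0.4684 0.2501] [0.06 0.06] 0.0888 0.62
can_orange
   scene [ 0.4778 -0.1061] [0.062 0.06 ] 0.0955 0.63
   side [ 0.474  -0.1063] [0.06 0.06] 0.0948 0.78
```

View pics/d.png

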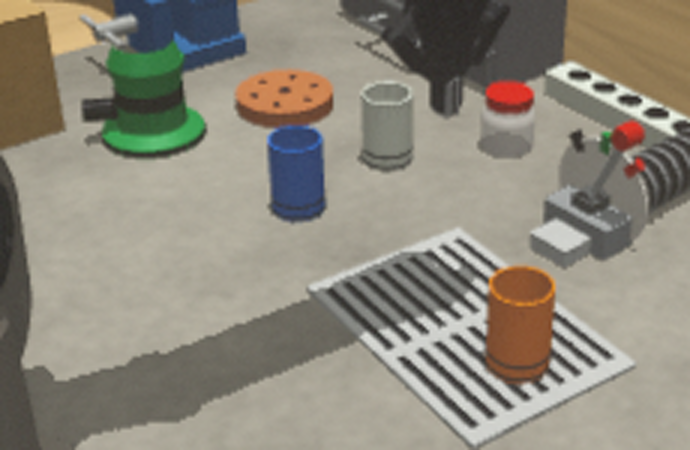

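The crop shows that blue slipped out of the grip but still stands upright at (297,170), its old place. Orange stands on the grille at (520,325). I'll grip blue again, lower and harder.

Emit:
{"api": "servo_tool", "payload": {"commands": [[[0.2,-0.02,0],[0,0,0]],[[0.4,-0.02,0],[0,0,0]],[[0.6,-0.02,0],[0,0,0]],[[0.8,-0.02,0],[0,0,0]],[[0.985,-0.02,0],[0,0,0]],[[0.985,-0.02,0],[0,0,0]],[[0.985,-0.02,0.15],[0,0,0]],[[0.985,-0.02,0.3],[0,0,0]],[[0.985,-0.02,0.45],[0,0,0]],[[0.985,-0.02,0.55],[0,0,0]],[[0.985,-0.02,0.6],[0,0,0]],[[0.985,-0.02,0.6],[0,0,0]],[[0.985,-0.02,0.6],[0,0,0]]], "claw": 0}}

```text
clock: 15.85
tcp_pos: [0.4731, 0.2503, 0.0505]
orientation: [2.219, 2.223, 0.002]
contact_force: [-0.0, 0.3, -0.3]
grip_width: 0.0855
gripper_force: 0.0
```

Emit:
{"api": "servo_tool", "payload": {"commands": [[[0,0,0],[0,0,0]],[[0,0,0],[0,0,0]],[[0,0,0],[0,0,0]],[[0,0,0],[0,0,0]],[[0,0,0],[0,0,0]],[[0,0,0],[0,0,0]],[[0,0,0],[0,0,0]],[[0,0,-0.03],[0,0,0]],[[0,0,-0.07],[0,0,0]],[[0,0,-0.1],[0,0,0]],[[0,0,-0.1],[0,0,0]]], "claw": 1, "squeeze": 60}}

```text
clock: 16.95
tcp_pos: [0.4732, 0.2508, 0.0761]
orientation: [2.219, 2.224, 0.004]
contact_force: [-0.9, 0.5, -1.6]
grip_width: 0.0574
gripper_force: 64.3
```

Emit:
{"api": "servo_tool", "payload": {"commands": [[[0,0,-0.15],[0,0,0]],[[0,0,-0.3],[0,0,0]],[[0,0,-0.45],[0,0,0]],[[-0.1,0.02,-0.45],[0,0,0]],[[-0.25,0.02,-0.45],[0,0,0]],[[-0.4,0.02,-0.45],[0,0,0]],[[-0.6,0.02,-0.45],[0,0,0]],[[-0.8,0.02,-0.45],[0,0,0]],[[-0.95,0.02,-0.45],[0,0,0]],[[-1,0.02,-0.45],[0,0,0]],[[-1,0.02,-0.45],[0,0,0]],[[-1,0.02,-0.45],[0,0,0]]]}}

```text
clock: 18.15
tcp_pos: [0.478, 0.0015, 0.187]
orientation: [-2.217, -2.225, -0.0]
contact_force: [0.8, -0.0, -1.5]
grip_width: 0.0577
gripper_force: 65.2
```

Emit:
{"api": "servo_tool", "payload": {"commands": [[[-0.05,0,0],[0,0,0]],[[-0.1,0,0],[0,0,0]],[[-0.1,0,0.1],[0,0,0]],[[-0.1,0,0.25],[0,0,0]],[[-0.1,0,0.4],[0,0,0]],[[-0.1,0,0.48],[0,0,0]],[[-0.1,0,0.51],[0,0,0]],[[-0.1,0,0.515],[0,0,0]],[[-0.1,0,0.515],[0,0,0]],[[-0.1,0,0.515],[0,0,0]]]}}

```text
clock: 19.15
tcp_pos: [0.4789, -0.0248, 0.0592]
orientation: [2.218, 2.223, 0.002]
contact_force: [0.3, -0.8, -1.5]
grip_width: 0.0578
gripper_force: 65.2
```

Emit:
{"api": "servo_tool", "payload": {"commands": [[[0,0,0],[0,0,0]],[[0,0,0],[0,0,0]],[[0,0,0],[0,0,0]],[[0,0,0],[0,0,0]],[[0,0,0],[0,0,0]],[[0,0,0],[0,0,0]],[[0,0,-0.1],[0,0,0]],[[0,0,-0.25],[0,0,0]],[[0,0,-0.4],[0,0,0]],[[0,0,-0.55],[0,0,0]],[[0.2,0.1,-0.55],[0,0,0]],[[0.4,0.2,-0.55],[0,0,0]],[[0.6,0.3,-0.55],[0,0,0]],[[0.8,0.4,-0.55],[0,0,0]],[[0.95,0.5,-0.55],[0,0,0]],[[0.95,0.54,-0.55],[0,0,0]],[[0.95,0.54,-0.55],[0,0,0]],[[0.95,0.54,-0.55],[0,0,0]]], "claw": 0}}

```text
clock: 20.95
tcp_pos: [0.6122, 0.2123, 0.1953]
orientation: [2.219, 2.224, -0.003]
contact_force: [0.9, -0.8, -0.1]
grip_width: 0.0852
gripper_force: 0.0
```

```bash
python3 - <<'E'
from h import *
np.set_printoptions(precision=4,suppress=True)
cans();o=r.get_obs();print(o['tcp_pos'],o['joints'])
print(rel((.616,.278,.05)))
E
```

```text
can_white
   scene [0.6189 0.279 ] [0.061 0.058] 0.0902 0.65
   side [0.6139 0.2787] [0.057 0.059] 0.0881 0.92
can_blue
   scene [ 0.4792 -0.0402] [0.06  0.094] 0.096 0.86
   side [ 0.474  -0.0511] [0.061 0.115] 0.0948 0.69
can_orange
   scene [ 0.479  -0.0711] [0.064 0.126] 0.0957 0.7
   side [ 0.4736 -0.0952] [0.061 0.085] 0.0943 0.81
[0.6123 0.2125 0.1962] [-0.8481  0.4986  0.5907  1.6695 -0.3093  1.0679 -0.1615]
[0.2615 0.0151 0.585 ]
```

Emit:
{"api": "servo_tool", "payload": {"commands": [[[0.15,0.015,0],[0,0,0]],[[0.265,0.015,0],[0,0,0]],[[0.265,0.015,0],[0,0,0]],[[0.265,0.015,0],[0,0,0]],[[0.265,0.015,0.15],[0,0,0]],[[0.265,0.015,0.3],[0,0,0]],[[0.265,0.015,0.45],[0,0,0]],[[0.265,0.015,0.55],[0,0,0]],[[0.265,0.015,0.585],[0,0,0]],[[0.265,0.015,0.585],[0,0,0]],[[0.265,0.015,0.585],[0,0,0]]]}}

```text
clock: 22.45
tcp_pos: [0.6173, 0.2788, 0.0512]
orientation: [2.219, 2.222, 0.003]
contact_force: [0.1, -0.3, -0.2]
grip_width: 0.0853
gripper_force: 0.0
```

Emit:
{"api": "servo_tool", "payload": {"commands": [[[0,0,0],[0,0,0]],[[0,0,0],[0,0,0]],[[0,0,0],[0,0,0]],[[0,0,0],[0,0,0]],[[0,0,0],[0,0,0]],[[0,0,0],[0,0,0]],[[0,0,0],[0,0,0]],[[0,0,-0.03],[0,0,0]],[[0,0,-0.1],[0,0,0]],[[0,0,-0.25],[0,0,0]],[[0,0,-0.4],[0,0,0]],[[0,0,-0.55],[0,0,0]],[[0,0,-0.55],[0,0,0]],[[0,0,-0.55],[0,0,0]]], "claw": 1, "squeeze": 60}}

```text
clock: 23.85
tcp_pos: [0.6167, 0.2795, 0.1891]
orientation: [2.219, 2.224, 0.005]
contact_force: [-0.5, 0.6, -1.8]
grip_width: 0.0584
gripper_force: 64.5
```

Emit:
{"api": "servo_tool", "payload": {"commands": [[[-0.1,-0.06,0],[0,0,0]],[[-0.25,-0.15,0],[0,0,0]],[[-0.4,-0.24,0],[0,0,0]],[[-0.55,-0.33,0],[0,0,0]],[[-0.7,-0.42,0],[0,0,0]],[[-0.82,-0.5,0],[0,0,0]],[[-0.88,-0.535,0],[0,0,0]],[[-0.88,-0.535,0],[0,0,0]],[[-0.88,-0.535,0.1],[0,0,0]],[[-0.88,-0.535,0.25],[0,0,0]],[[-0.88,-0.535,0.4],[0,0,0]],[[-0.88,-0.535,0.48],[0,0,0]],[[-0.88,-0.535,0.51],[0,0,0]],[[-0.88,-0.535,0.522],[0,0,0]],[[-0.88,-0.535,0.522],[0,0,0]],[[-0.88,-0.535,0.522],[0,0,0]]]}}

```text
clock: 25.45
tcp_pos: [0.4816, 0.0601, 0.058]
orientation: [-2.215, -2.222, 0.002]
contact_force: [-11.4, 0.2, 25.6]
grip_width: 0.0579
gripper_force: 67.2
```

Emit:
{"api": "servo_tool", "payload": {"commands": [[[0,0,0],[0,0,0]],[[0,0,0],[0,0,0]],[[0,0,0],[0,0,0]],[[0,0,0],[0,0,0]],[[0,0,0],[0,0,0]],[[0,0,0],[0,0,0]],[[0,0,-0.1],[0,0,0]],[[0,0,-0.25],[0,0,0]],[[0,0,-0.4],[0,0,0]],[[0,0,-0.6],[0,0,0]],[[-0.1,0.2,-0.75],[0,0,0]],[[-0.2,0.4,-0.8],[0,0,0]],[[-0.25,0.5,-0.8],[0,0,0]],[[-0.25,0.5,-0.8],[0,0,0]],[[-0.25,0.5,-0.8],[0,0,0]]], "claw": 0}}

```text
clock: 26.95
tcp_pos: [0.6082, -0.0044, 0.256]
orientation: [2.221, 2.222, -0.003]
contact_force: [-0.3, 0.6, 0.2]
grip_width: 0.0855
gripper_force: 0.0
```

```bash
sed -i 's/<.075)&/<.042)\&/' h.py; python3 - <<'E'
from h import *
np.set_printoptions(precision=4,suppress=True)
cans();o=r.get_obs();print(o['tcp_pos'],o['joints'],o['clock'])
p,d=snap('wrist','w2.png')
for n in('lever_grip','lever_hinge','can_white'):
    for k in r.mark_of('wrist',n)[:2]:
        print(n,k['uv'],k['confidence'],atz('wrist',k['uv'],{'lever_grip':.141,'lever_hinge':.05,'can_white':.006}[n]))
E
```

```text
can_white
   scene [0.4903 0.0616] [0.046 0.054] 0.0963 0.86
   side [0.4739 0.0358] [0.05  0.082] 0.0945 0.84
can_blue
   scene [ 0.6613 -0.4048] [0.049 0.048] 0.0669 0.35
   side [ 0.4672 -0.0256] [0.045 0.054] 0.0942 0.84
can_orange
   scene [ 0.4804 -0.0794] [0.056 0.066] 0.0956 0.75
   side [ 0.4672 -0.1106] [0.046 0.052] 0.0948 0.62
[ 0.6075 -0.0025  0.2568] [-0.6435  0.3903  0.7312  1.707  -0.2826  1.1527  0.1697] 27.35
lever_grip [326.0, 203.8] 0.61 [ 0.6862 -0.0281  0.141 ]
lever_hinge [311.1, 151.2] 0.79 [0.6863 0.0087 0.05  ]
can_white [160.4, 113.0] 0.61 [0.4803 0.0561 0.006 ]
```

View pics/w2.png

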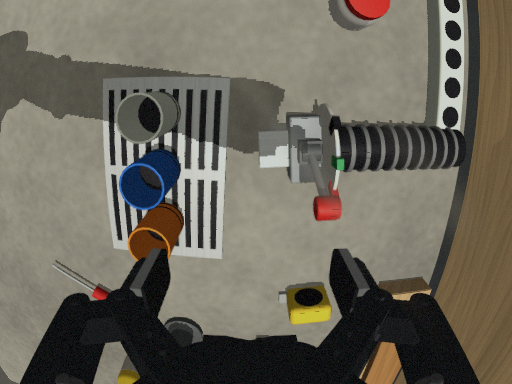

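The wrist picture shows the three cans upright on the grille at (148,117), (150,180) and (155,232). The lever grip is at (327,206), leaning to −y, and the hinge is near (311,150).

Emit:
{"api": "servo_tool", "payload": {"commands": [[[-0.05,0.15,0],[0,0,0]],[[-0.106,0.314,0],[0,0,0]],[[-0.106,0.314,0],[0,0,0]],[[-0.106,0.314,0.1],[0,0,0]],[[-0.106,0.314,0.2],[0,0,0]],[[-0.106,0.314,0.3],[0,0,0]],[[-0.106,0.314,0.4],[0,0,0]],[[-0.106,0.314,0.44],[0,0,0]],[[-0.106,0.314,0.44],[0,0,0]],[[-0.106,0.314,0.44],[0,0,0]]]}}

```text
clock: 28.55
tcp_pos: [0.6871, -0.0297, 0.1478]
orientation: [2.218, 2.223, 0.001]
contact_force: [0.2, 0.3, 1.3]
grip_width: 0.0856
gripper_force: 0.0
```

Emit:
{"api": "servo_tool", "payload": {"commands": [[[0,0,0],[0,0,0]],[[0,0,0],[0,0,0]],[[0,0,0],[0,0,0]],[[0,0,0],[0,0,0]],[[0,0,0],[0,0,0]],[[0,0,0],[0,0,0]],[[0,0,0],[0,0,0]],[[0,0,0],[0,0,0]],[[0,0,0],[0,0,0]]], "claw": 1, "squeeze": 25}}

```text
clock: 29.45
tcp_pos: [0.6865, -0.0296, 0.1466]
orientation: [-2.219, -2.224, 0.0]
contact_force: [-0.8, -0.7, -0.1]
grip_width: 0.0001
gripper_force: 0.0
```

```bash
python3 - <<'E'
from h import *
np.set_printoptions(precision=4,suppress=True)
print(r.get_obs()['tcp_pos'])
out=[]
for c in('scene','side'):
    p,d=snap(c)
    a=r.mark_of(c,'lever_grip');print(c,[(k['uv'],k['confidence']) for k in a[:2]])
    b=(175,160) if c=='scene' else (265,140)
    out.append(cv2.resize(p[b[1]:b[1]+90,b[0]:b[0]+75],None,fx=5,fy=5,interpolation=2))
cv2.imwrite('pics/l.png',np.hstack(out)[:,:,::-1])
E
```

```text
[ 0.6865 -0.0296  0.1466]
scene [([205.6, 207.3], 0.59)]
side [([308.5, 176.3], 0.65)]
```

View pics/l.png

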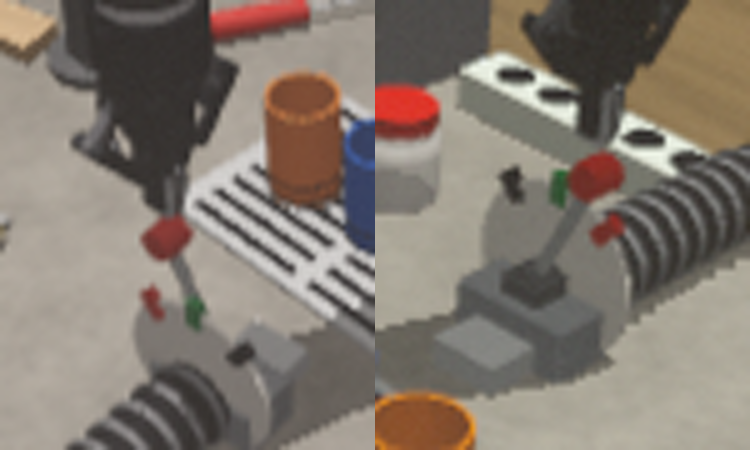

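```bash
python3 - <<'E'
from h import *
np.set_printoptions(precision=4,suppress=True)
print(tri(ray('scene',(205.6,207.3)),ray('side',(308.5,176.3))))
print('barrel pic',tri(ray('scene',(175+165/5,160+238/5)),ray('side',(265+(596-375)/5,140+176/5))))
print('tips pic',tri(ray('scene',(175+175/5,160+208/5)),ray('side',(265+(600-375)/5,140+137/5))))
print('jaw pic',tri(ray('scene',(175+175/5,160+190/5)),ray('side',(265+(600-375)/5,140+115/5))))
ims={c:snap(c) for c in('scene','side')}
for c,b in(('scene',(200,190,220,215)),('side',(300,150,318,182))):
    p,d=ims[c];Q=cloud(c,d)[b[1]:b[3],b[0]:b[2]].reshape(-1,3);pp=p[b[1]:b[3],b[0]:b[2]].reshape(-1,3).astype(int)
    m=(pp.max(1)<75)&(Q[:,2]<.25)&(Q[:,2]>.1); q=Q[m]; q=q[np.argsort(q[:,2])]; print(c,'dark',q[:12:2])
    m=(pp[:,0]>100)&(pp[:,1]<.5*pp[:,0])&(Q[:,2]>.12);print('red',np.median(Q[m],0),Q[m].min(0),Q[m].max(0))
E
```

```text
(array([ 0.6881, -0.0357,  0.1376]), np.float64(0.011213076911491902))
barrel pic (array([ 0.6881, -0.0313,  0.1393]), np.float64(0.0010166863823433848))
tips pic (array([ 0.6846, -0.0287,  0.1659]), np.float64(0.007369524874830861))
jaw pic (array([ 0.6832, -0.0284,  0.181 ]), np.float64(0.006981438613161242))
scene dark [[ 0.687  -0.0201  0.175 ]
 [ 0.6871 -0.0195  0.1798]
 [ 0.7004 -0.0285  0.1834]
 [ 0.6984 -0.021   0.1865]
 [ 0.702  -0.0216  0.1886]
 [ 0.6879 -0.0176  0.1901]]
red [ 0.692  -0.0251  0.1508] [ 0.6808 -0.0374  0.1403] [ 0.7024 -0.0161  0.1549]
side dark [[ 0.6727 -0.0198  0.1367]
 [ 0.6727 -0.0358  0.1741]
 [ 0.6717 -0.0286  0.1748]
 [ 0.6725 -0.0318  0.1759]
 [ 0.6837 -0.0414  0.1763]
 [ 0.6785 -0.0339  0.1782]]
red [ 0.6765 -0.0348  0.1456] [ 0.6709 -0.0448  0.1309] [ 0.6969 -0.0226  0.1545]
```

```bash
python3 - <<'E'
from h import *
np.set_printoptions(precision=4,suppress=True)
m=r.camera_model('wrist');H=np.array(m['hand_eye']);print(H,m['fx'],m['cx'],m['cy'])
def tr(uv):
    x=(uv[0]-m['cx'])/m['fx'];y=(uv[1]-m['cy'])/m['fy'];t=np.hypot(x,y)
    return H[:3,:3]@np.array([x/t*np.sin(t),y/t*np.sin(t),np.cos(t)])
for uv,Y in(((345,255),.045),((150,255),-.045)):
    v=tr(uv); print(uv,v,H[:3,3]+v*(Y-H[1,3])/v[1])
p,d=snap('wrist','w3.png'); print(d[240:330:6,256])
E
```

```text
[[ 0.0007 -0.9452 -0.3265  0.0841]
 [ 1.      0.0007  0.0003 -0.0011]
 [-0.0001 -0.3265  0.9452 -0.1641]
 [ 0.      0.      0.      1.    ]] 297.3186396354542 249.2565837237398 191.86903333323517
(345, 255) [-0.4981  0.3145  0.8081] [ 0.0111  0.045  -0.0456]
(150, 255) [-0.4971 -0.3248  0.8047] [ 0.0169 -0.045  -0.0553]
[0.1533 0.1464 0.1415 0.1357 0.1319 0.1255 0.124  0.1152 0.1119 0.1085
 0.1091 0.1162 0.1169 0.1184 0.1176]
```

View pics/w3.png

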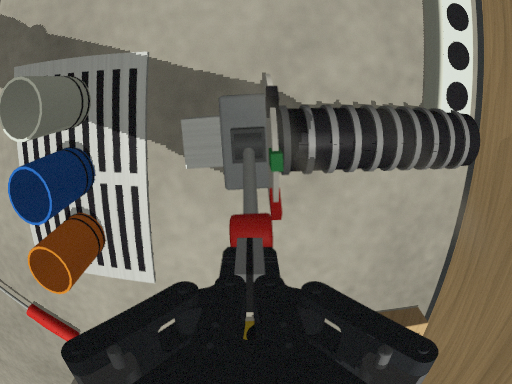

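The wrist picture shows the closed fingertips at (250,240), above the grip at (250,230). They are about 40 mm behind the stated TCP, and the scene and side views say the same. So the working grasp point is about TCP z + 0.041, and I'll use that from here on.

Emit:
{"api": "servo_tool", "payload": {"commands": [[[0,0,0],[0,0,0]],[[0,0,0],[0,0,0]],[[0,0,0],[0,0,0]],[[0,0,0],[0,0,0]],[[0,0,0],[0,0,0]],[[0,0,0],[0,0,0]],[[0,0,0],[0,0,0]],[[0,0,0.06],[0,0,0]],[[0,0,0.12],[0,0,0]],[[0,0,0.165],[0,0,0]],[[0,0,0.165],[0,0,0]],[[0,0,0.165],[0,0,0]]], "claw": 0}}

```text
clock: 31.0
tcp_pos: [0.6862, -0.0297, 0.1047]
orientation: [-2.219, -2.223, 0.002]
contact_force: [-0.1, 0.8, 0.2]
grip_width: 0.0854
gripper_force: 0.0
```

Emit:
{"api": "servo_tool", "payload": {"commands": [[[0,0,0],[0,0,0]],[[0,0,0],[0,0,0]],[[0,0,0],[0,0,0]],[[0,0,0],[0,0,0]],[[0,0,0],[0,0,0]],[[0,0,0],[0,0,0]],[[0,0,0],[0,0,0]],[[0,0,0],[0,0,0]],[[0,0,0],[0,0,0]]], "claw": 1, "squeeze": 25}}

```text
clock: 31.9
tcp_pos: [0.6875, -0.0295, 0.106]
orientation: [2.217, 2.223, 0.002]
contact_force: [4.4, 0.0, 2.2]
grip_width: 0.0261
gripper_force: 27.1
```

Emit:
{"api": "servo_tool", "payload": {"commands": [[[0.03,0,-0.012],[0,0,0]],[[0.06,0,-0.021],[0,0,0]],[[0.09,0,-0.028],[0,0,0]],[[0.12,0,-0.033],[0,0,0]],[[0.145,0,-0.036],[0,0,0]],[[0.162,0,-0.036],[0,0,0]],[[0.162,0,-0.036],[0,0,0]],[[0.162,0,-0.036],[0,0,0]]]}}

```text
clock: 32.7
tcp_pos: [0.6854, 0.0116, 0.1139]
orientation: [-2.217, -2.223, 0.002]
contact_force: [-0.8, -0.3, 0.3]
grip_width: 0.0259
gripper_force: 24.6
```

```bash
python3 - <<'E'
from h import *
np.set_printoptions(precision=4,suppress=True)
for c in('scene','side'):
    p,d=snap(c);b=(175,160) if c=='scene' else (265,140)
    k=r.mark_of(c,'lever_grip');print([(x['uv'],x['confidence']) for x in k[:1]],[(x['uv'],x['confidence']) for x in r.mark_of(c,'lever_hinge')[:1]])
    Q=cloud(c,d)[b[1]:b[1]+90,b[0]:b[0]+75].reshape(-1,3);pp=p[b[1]:b[1]+90,b[0]:b[0]+75].reshape(-1,3).astype(int)
    m=(pp[:,0]>100)&(pp[:,1]<.5*pp[:,0])&(Q[:,2]>.125)&(abs(Q[:,0]-.687)<.03)&(abs(Q[:,1])<.08);print('red',m.sum(),np.median(Q[m],0),Q[m].min(0),Q[m].max(0))
    m=(pp[:,1]>1.3*pp[:,0])&(pp[:,1]>1.3*pp[:,2])&(Q[:,2]>.08)&(Q[:,2]<.2); print('green',m.sum(),np.median(Q[m],0))
E
```

```text
[([216.6, 209.6], 0.51)] [([218.6, 231.4], 0.98)]
red 23 [0.6829 0.0144 0.1589] [0.6735 0.0017 0.1531] [0.6953 0.0201 0.1623]
green 11 [0.7094 0.0124 0.1182]
[([300.7, 169.6], 0.63)] [([295.2, 194.7], 0.62)]
red 44 [ 0.6827 -0.0017  0.1556] [ 0.6701 -0.0078  0.1411] [0.6967 0.0106 0.1608]
green 18 [0.701  0.0091 0.1127]
```

Emit:
{"api": "servo_tool", "payload": {"commands": [[[0,0,0],[0,0,0]],[[0,0,0],[0,0,0]],[[0,0,0],[0,0,0]],[[0,0,0],[0,0,0]],[[0,0,0],[0,0,0]],[[0,0,0],[0,0,0]],[[0,0,0],[0,0,0]],[[0,0,-0.15],[0,0,0]],[[0,0,-0.3],[0,0,0]],[[0,0,-0.5],[0,0,0]],[[0,0,-0.64],[0,0,0]],[[-0.1,-0.1,-0.64],[0,0,0]],[[-0.25,-0.25,-0.64],[0,0,0]],[[-0.4,-0.4,-0.64],[0,0,0]],[[-0.55,-0.55,-0.64],[0,0,0]],[[-0.7,-0.7,-0.64],[0,0,0]],[[-0.85,-0.83,-0.64],[0,0,0]],[[-1,-0.83,-0.64],[0,0,0]],[[-1,-0.83,-0.64],[0,0,0]],[[-1,-0.83,-0.64],[0,0,0]]], "claw": 0}}

```text
clock: 35.0
tcp_pos: [0.479, -0.2407, 0.2747]
orientation: [2.222, 2.22, 0.001]
contact_force: [0.5, 1.5, 1.0]
grip_width: 0.0852
gripper_force: 0.0
```

```bash
python3 - <<'E'
from h import *
np.set_printoptions(precision=4,suppress=True)
o=r.get_obs();print(o['tcp_pos'],o['joints'],R.from_rotvec(o['orientation']).as_matrix())
p,d=snap('wrist','w4.png'); 
for n,z in(('brush_grip',.17),('brush',.01),('stand',0)): print(n,[(k['uv'],round(k['confidence'],2),atz('wrist',k['uv'],z)) for k in r.mark_of('wrist',n)[:2]])
for c in('scene','side'):
    p,d=snap(c)
    print(c,[(k['uv'],k['confidence'],ray(c,k['uv'])) for k in r.mark_of(c,'lever_grip')[:1]])
    a=r.mark_of(c,'brush_grip');a and print(a[0]['uv'],atz(c,a[0]['uv'],.17))
    P=cloud(c,d);pp=p.astype(int)
    m=(pp[...,0]>100)&(pp[...,1]<.5*pp[...,0])&(P[...,2]>.125)&(abs(P[...,0]-.687)<.03)&(abs(P[...,1])<.08);q=P[m];print('red',m.sum(),q.min(0),q.max(0))
E
```

```text
[ 0.479  -0.2407  0.2747] [-0.3634  0.239   0.8597  1.8508 -0.1991  1.1402  0.5648] [[ 0.001   1.      0.0007]
 [ 1.     -0.001   0.0001]
 [ 0.0001  0.0007 -1.    ]]
brush_grip [([247.6, 285.5], 0.67, array([ 0.4777, -0.3571,  0.17  ]))]
brush [([249.8, 57.1], 0.19, array([ 0.4791, -0.1019,  0.01  ]))]
stand [([248.1, 58.6], 0.46, array([ 0.4768, -0.1029,  0.    ]))]
scene [([213.5, 207.5], 0.53, (array([1.2839, 0.6793, 0.9961]), array([-0.4853, -0.5569, -0.6838])))]
[189.1, 138.7] [ 0.4778 -0.357   0.17  ]
red 43 [ 0.675  -0.001   0.1491] [0.7008 0.0202 0.1646]
side [([300.9, 168.1], 0.63, (array([-0.1324, -0.7267,  0.7209]), array([ 0.6675,  0.5956, -0.4659])))]
[352.1, 253.0] [ 0.4635 -0.3625  0.17  ]
red 37 [ 0.6682 -0.0052  0.1406] [0.6902 0.0136 0.1617]
```

View pics/w4.png

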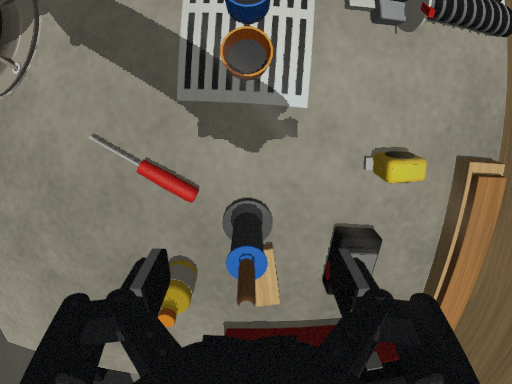

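The wrist picture shows the brush upright in its stand: handle top near (246,300), blue guard at (246,262), stand foot at (247,218). There is room on both sides for the open fingers.

Emit:
{"api": "servo_tool", "payload": {"commands": [[[-0.15,-0.006,0],[0,0,0]],[[-0.3,-0.006,0],[0,0,0]],[[-0.465,-0.006,0],[0,0,0]],[[-0.465,-0.006,0],[0,0,0]],[[-0.465,-0.006,0],[0,0,0]],[[-0.465,-0.006,0.1],[0,0,0]],[[-0.465,-0.006,0.2],[0,0,0]],[[-0.465,-0.006,0.3],[0,0,0]],[[-0.465,-0.006,0.4],[0,0,0]],[[-0.465,-0.006,0.5],[0,0,0]],[[-0.465,-0.006,0.56],[0,0,0]],[[-0.465,-0.006,0.56],[0,0,0]],[[-0.465,-0.006,0.56],[0,0,0]]]}}

```text
clock: 36.8
tcp_pos: [0.4789, -0.3555, 0.135]
orientation: [2.218, 2.225, 0.0]
contact_force: [0.5, -0.6, -0.1]
grip_width: 0.0852
gripper_force: 0.0
```

Emit:
{"api": "servo_tool", "payload": {"commands": [[[0,0,0],[0,0,0]],[[0,0,0],[0,0,0]],[[0,0,0],[0,0,0]],[[0,0,0],[0,0,0]],[[0,0,0],[0,0,0]],[[0,0,0],[0,0,0]],[[0,0,0],[0,0,0]],[[0,0,0],[0,0,0]],[[0,0,0],[0,0,0]],[[0,0,0],[0,0,0]]], "claw": 1, "squeeze": 60}}

```text
clock: 37.8
tcp_pos: [0.4783, -0.3559, 0.1346]
orientation: [2.219, 2.224, 0.0]
contact_force: [-1.7, 1.1, 5.2]
grip_width: 0.0185
gripper_force: 58.6
```

Emit:
{"api": "servo_tool", "payload": {"commands": [[[0,0,-0.05],[0,0,0]],[[0,0,-0.15],[0,0,0]],[[0,0,-0.25],[0,0,0]],[[0,0,-0.35],[0,0,0]],[[0,0,-0.45],[0,0,0]],[[0,0,-0.55],[0,0,0]],[[0,0,-0.62],[0,0,0]],[[0,0,-0.62],[0,0,0]],[[0,0,-0.62],[0,0,0]],[[0.1,0,-0.62],[0,0,0]],[[0.2,0,-0.62],[0,0,0]],[[0.3,0,-0.62],[0,0,0]],[[0.3,0,-0.62],[0,0,0]],[[0.3,0,-0.62],[0,0,0]]]}}

```text
clock: 39.2
tcp_pos: [0.4778, -0.2801, 0.2884]
orientation: [-2.216, -2.225, 0.001]
contact_force: [-0.1, 0.2, 0.2]
grip_width: 0.0182
gripper_force: 58.5
```

```bash
cat >> h.py <<'E'
def rims(z=.096):
    """can rims as ellipses: colour mask from scene/side depth, all points at rim height"""
    for c in('scene','side'):
        p,d=snap(c);P=cloud(c,d);h=cv2.cvtColor(p,cv2.COLOR_RGB2HSV).astype(int)
        box=(P[...,0]>.36)&(P[...,0]<.6)&(P[...,1]>-.2)&(P[...,1]<.15)&(P[...,2]>z-.012)&(P[...,2]<z+.006)
        sat=h[...,1]
        M=dict(white=(sat<60)&(h[...,2]>70),blue=(h[...,0]>100)&(h[...,0]<130)&(sat>100),orange=(h[...,0]<18)&(sat>100))
        for n,m in M.items():
            q=P[m&box]
            if len(q)>8:
                lo,hi=np.percentile(q,2,axis=0),np.percentile(q,98,axis=0); print(c,n,len(q),((lo+hi)/2)[:2].round(4),(hi-lo)[:2].round(3),hi[2].round(4))
E
python3 - <<'E'
from h import *
np.set_printoptions(precision=4,suppress=True)
o=r.get_obs();print(o['tcp_pos'],o['joints'],o['grip_width'])
rims()
out=[]
for c,b in(('scene',(160,90)),('side',(300,130))):
    p,d=snap(c); out.append(cv2.resize(p[b[1]:b[1]+150,b[0]:b[0]+100],None,fx=4,fy=4,interpolation=2))
cv2.imwrite('pics/b.png',np.hstack(out)[:,:,::-1])
E
```

```text
[ 0.4778 -0.2801  0.2884] [-0.2922  0.2738  0.8808  1.7926 -0.2268  1.1829  0.661 ] 0.01819833403203446
scene white 92 [0.4835 0.0562] [0.059 0.062] 0.0975
scene blue 83 [ 0.4805 -0.0234] [0.057 0.057] 0.0976
scene orange 85 [ 0.4801 -0.1064] [0.058 0.059] 0.0981
side white 140 [0.4791 0.0574] [0.057 0.059] 0.0955
side blue 141 [ 0.4744 -0.0244] [0.058 0.057] 0.0954
side orange 165 [ 0.4738 -0.1075] [0.058 0.058] 0.0953
```

View pics/b.png

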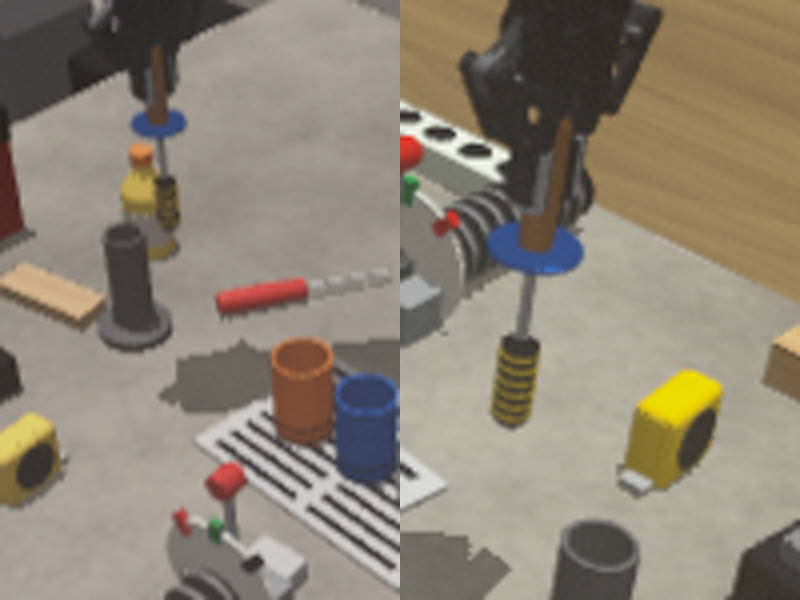

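```bash
python3 - <<'E'
from h import *
np.set_printoptions(precision=4,suppress=True)
s=lambda u,v:ray('scene',(160+u/4,90+v/4)); d=lambda u,v:ray('side',(300+(u-400)/4,130+v/4))
for n,a,b in(('guard',(159,123),(536,249)),('headtop',(166,180),(522,343)),('tip',(169,224),(510,420))):
    print(n,tri(s(*a),d(*b)))
E
```

```text
guard (array([ 0.4761, -0.2833,  0.2793]), np.float64(0.001361487868016839))
headtop (array([ 0.476 , -0.2825,  0.2177]), np.float64(0.002600052245687711))
tip (array([ 0.4748, -0.2842,  0.1658]), np.float64(0.00030107642364524145))
```

The crop shows the brush held nearly vertical, about 3 mm off the TCP axis. Its tip is at (169,224) in the scene half and (510,420) in the side half, at z = 0.165. The lever stands at the green mark.

Emit:
{"api": "servo_tool", "payload": {"commands": [[[0.1,0.01,0],[0,0,0]],[[0.25,0.02,0],[0,0,0]],[[0.4,0.02,0],[0,0,0]],[[0.55,0.02,0],[0,0,0]],[[0.7,0.02,0],[0,0,0]],[[0.85,0.02,0],[0,0,0]],[[1,0.02,0],[0,0,0]],[[1,0.02,0],[0,0,0]],[[1,0.02,0],[0,0,0]]]}}

```text
clock: 40.3
tcp_pos: [0.4826, -0.0309, 0.2893]
orientation: [2.218, 2.225, -0.001]
contact_force: [1.2, -0.6, -0.8]
grip_width: 0.0182
gripper_force: 58.6
```

Emit:
{"api": "servo_tool", "payload": {"commands": [[[0.15,0,0],[0,0,0]],[[0.3,0,0],[0,0,0]],[[0.36,0,0],[0,0,0]],[[0.36,0,0],[0,0,0]],[[0.36,0,0],[0,0,0]],[[0.36,0,0],[0,0,0]]]}}

```text
clock: 40.9
tcp_pos: [0.4825, 0.0568, 0.2894]
orientation: [2.223, 2.22, -0.0]
contact_force: [-0.1, -0.4, -1.2]
grip_width: 0.0185
gripper_force: 58.5
```

```bash
python3 - <<'E'
from h import *
np.set_printoptions(precision=4,suppress=True)
o=r.get_obs();print(o['tcp_pos'],o['clock'],R.from_rotvec(o['orientation']).as_matrix()[2])
rims()
t=[r.mark_of(c,'brush_tip') for c in('scene','side')]
if all(t):print(tri(*[ray(c,k[0]['uv']) for c,k in zip(('scene','side'),t)]),[k[0]['confidence'] for k in t])
E
```

```text
[0.4825 0.0568 0.2894] 40.9 [-0.0004  0.     -1.    ]
scene white 97 [0.4843 0.0584] [0.059 0.061] 0.0978
scene blue 80 [ 0.4793 -0.0224] [0.06  0.058] 0.0978
scene orange 80 [ 0.4797 -0.1059] [0.06  0.058] 0.0977
side white 141 [0.4789 0.0579] [0.058 0.06 ] 0.0951
side blue 143 [ 0.4743 -0.0245] [0.057 0.057] 0.0951
side orange 164 [ 0.4735 -0.1069] [0.058 0.058] 0.0954
(array([0.4768, 0.0492, 0.1686]), np.float64(0.0047249841277220445)) [0.74, 0.59]
```

Emit:
{"api": "servo_tool", "payload": {"commands": [[[0.02,0.008,0.12],[0,0,0]],[[0.02,0.008,0.24],[0,0,0]],[[0.02,0.008,0.36],[0,0,0]],[[0.02,0.008,0.48],[0,0,0]],[[0.02,0.008,0.56],[0,0,0]],[[0.02,0.008,0.587],[0,0,0]],[[0.02,0.008,0.587],[0,0,0]],[[0.02,0.008,0.587],[0,0,0]],[[0.02,0.008,0.587],[0,0,0]]]}}

```text
clock: 42.0
tcp_pos: [0.4853, 0.0644, 0.1438]
orientation: [2.218, 2.223, 0.003]
contact_force: [0.2, 0.5, -0.2]
grip_width: 0.0185
gripper_force: 58.6
```

Emit:
{"api": "servo_tool", "payload": {"commands": [[[0,0,-0.12],[0,0,0]],[[0,0,-0.24],[0,0,0]],[[0,0,-0.34],[0,0,0]],[[0,0,-0.34],[0,0,0]],[[0,0,-0.34],[0,0,0]],[[0,0,-0.22],[0,0,0]],[[0,0,-0.1],[0,0,0]],[[0,0,0],[0,0,0]],[[0,0,0.004],[0,0,0]],[[0,0,0.004],[0,0,0]],[[0,0,0.004],[0,0,0]],[[0,0,0.004],[0,0,0]]]}}

```text
clock: 43.2
tcp_pos: [0.4852, 0.0644, 0.1428]
orientation: [2.218, 2.224, 0.003]
contact_force: [-0.3, 0.7, -0.6]
grip_width: 0.0183
gripper_force: 58.7
```

Emit:
{"api": "servo_tool", "payload": {"commands": [[[0,0,-0.12],[0,0,0]],[[0,0,-0.24],[0,0,0]],[[0,0,-0.36],[0,0,0]],[[0,0,-0.48],[0,0,0]],[[0,0,-0.58],[0,0,0]],[[0,0,-0.58],[0,0,0]],[[0,0,-0.58],[0,0,0]]]}}

```text
clock: 43.9
tcp_pos: [0.4845, 0.0643, 0.2873]
orientation: [2.219, 2.224, 0.004]
contact_force: [0.0, 0.7, -1.6]
grip_width: 0.0187
gripper_force: 58.8
```

```bash
python3 - <<'E'
from h import *
np.set_printoptions(precision=4,suppress=True)
o=r.get_obs();print(o['tcp_pos'],o['clock'],o['grip_width'])
rims()
t=[r.mark_of(c,'brush_tip') for c in('scene','side')]
if all(t):print(tri(*[ray(c,k[0]['uv']) for c,k in zip(('scene','side'),t)]),[k[0]['confidence'] for k in t])
E
```

```text
[0.4845 0.0643 0.2873] 43.9 0.018744488921780326
scene white 97 [0.4843 0.0598] [0.059 0.058] 0.0979
scene blue 78 [ 0.4793 -0.0203] [0.059 0.058] 0.0976
scene orange 76 [ 0.4794 -0.0832] [0.059 0.056] 0.097
side white 137 [0.4788 0.0577] [0.057 0.06 ] 0.0958
side blue 136 [ 0.4738 -0.0209] [0.058 0.056] 0.0953
side orange 160 [ 0.4736 -0.0832] [0.057 0.058] 0.0951
(array([0.4807, 0.0558, 0.163 ]), np.float64(0.016744467686882127)) [0.79, 0.95]
```

Orange has been knocked about 23 mm towards blue, but it still stands on the grille. Blue is next.

Emit:
{"api": "servo_tool", "payload": {"commands": [[[-0.15,-0.022,0],[0,0,0]],[[-0.3,-0.022,0],[0,0,0]],[[-0.325,-0.022,0],[0,0,0]],[[-0.325,-0.022,0],[0,0,0]],[[-0.325,-0.022,0.12],[0,0,0]],[[-0.325,-0.022,0.24],[0,0,0]],[[-0.325,-0.022,0.36],[0,0,0]],[[-0.325,-0.022,0.48],[0,0,0]],[[-0.325,-0.022,0.56],[0,0,0]],[[-0.325,-0.022,0.582],[0,0,0]],[[-0.325,-0.022,0.582],[0,0,0]],[[-0.325,-0.022,0.582],[0,0,0]],[[-0.325,-0.022,0.582],[0,0,0]]]}}

```text
clock: 45.4
tcp_pos: [0.4799, -0.0167, 0.1422]
orientation: [2.218, 2.224, 0.003]
contact_force: [0.5, -0.1, -1.4]
grip_width: 0.0186
gripper_force: 58.8
```

Emit:
{"api": "servo_tool", "payload": {"commands": [[[0,0,-0.12],[0,0,0]],[[0,0,-0.24],[0,0,0]],[[0,0,-0.34],[0,0,0]],[[0,0,-0.34],[0,0,0]],[[0,0,-0.34],[0,0,0]],[[0,0,-0.22],[0,0,0]],[[0,0,-0.1],[0,0,0]],[[0,0,0],[0,0,0]],[[0,0,0],[0,0,0]],[[0,0,0],[0,0,0]],[[0,0,0],[0,0,0]],[[0,0,0],[0,0,0]]]}}

```text
clock: 46.6
tcp_pos: [0.4799, -0.017, 0.1422]
orientation: [2.218, 2.223, 0.003]
contact_force: [-0.4, 0.6, -1.4]
grip_width: 0.0185
gripper_force: 58.8
```

Emit:
{"api": "servo_tool", "payload": {"commands": [[[0,0,-0.12],[0,0,0]],[[0,0,-0.24],[0,0,0]],[[0,0,-0.36],[0,0,0]],[[0,0,-0.48],[0,0,0]],[[0,0,-0.58],[0,0,0]],[[0,0,-0.58],[0,0,0]],[[0,0,-0.58],[0,0,0]]]}}

```text
clock: 47.3
tcp_pos: [0.4792, -0.0169, 0.2867]
orientation: [2.219, 2.224, 0.003]
contact_force: [-0.1, 0.6, -0.9]
grip_width: 0.0183
gripper_force: 58.9
```

```bash
python3 - <<'E'
from h import *
np.set_printoptions(precision=4,suppress=True)
o=r.get_obs();print(o['tcp_pos'],o['clock'],o['grip_width'])
rims()
t=[r.mark_of(c,'brush_tip') for c in('scene','side')]
if all(t):print(tri(*[ray(c,k[0]['uv']) for c,k in zip(('scene','side'),t)]),[k[0]['confidence'] for k in t])
E
```

```text
[ 0.4792 -0.0169  0.2867] 47.3 0.018291083711515787
scene white 96 [0.4843 0.0596] [0.059 0.057] 0.0985
scene blue 77 [ 0.4794 -0.0205] [0.058 0.058] 0.0975
scene orange 75 [ 0.4792 -0.0834] [0.059 0.056] 0.0976
side white 141 [0.4779 0.0576] [0.056 0.059] 0.0958
side blue 125 [ 0.4738 -0.0208] [0.058 0.055] 0.0956
side orange 164 [ 0.474  -0.0835] [0.058 0.058] 0.0956
(array([ 0.4768, -0.0243,  0.1594]), np.float64(0.012856135783655886)) [0.48, 0.9]
```

Emit:
{"api": "servo_tool", "payload": {"commands": [[[-0.15,0,0],[0,0,0]],[[-0.25,0,0],[0,0,0]],[[-0.25,0,0],[0,0,0]],[[-0.25,0,0],[0,0,0]],[[-0.25,0,0.12],[0,0,0]],[[-0.25,0,0.24],[0,0,0]],[[-0.25,0,0.36],[0,0,0]],[[-0.25,0,0.48],[0,0,0]],[[-0.25,0,0.56],[0,0,0]],[[-0.25,0,0.58],[0,0,0]],[[-0.25,0,0.58],[0,0,0]],[[-0.25,0,0.58],[0,0,0]],[[-0.25,0,0.58],[0,0,0]]]}}

```text
clock: 48.8
tcp_pos: [0.4801, -0.0793, 0.1422]
orientation: [2.218, 2.224, 0.003]
contact_force: [0.8, 0.5, -1.1]
grip_width: 0.0185
gripper_force: 58.9
```

Emit:
{"api": "servo_tool", "payload": {"commands": [[[0,0,-0.12],[0,0,0]],[[0,0,-0.24],[0,0,0]],[[0,0,-0.34],[0,0,0]],[[0,0,-0.34],[0,0,0]],[[0,0,-0.34],[0,0,0]],[[0,0,-0.22],[0,0,0]],[[0,0,-0.1],[0,0,0]],[[0,0,0],[0,0,0]],[[0,0,0],[0,0,0]],[[0,0,0],[0,0,0]],[[0,0,0],[0,0,0]],[[0,0,0],[0,0,0]]]}}

```text
clock: 50.0
tcp_pos: [0.48, -0.0796, 0.1422]
orientation: [2.218, 2.223, 0.003]
contact_force: [-0.9, -0.4, -0.0]
grip_width: 0.0184
gripper_force: 58.8
```

Emit:
{"api": "servo_tool", "payload": {"commands": [[[0,0,-0.12],[0,0,0]],[[0,0,-0.24],[0,0,0]],[[0,0,-0.36],[0,0,0]],[[0,0,-0.48],[0,0,0]],[[0,0,-0.58],[0,0,0]],[[0,0,-0.58],[0,0,0]],[[-0.12,0,-0.58],[0,0,0]],[[-0.24,0,-0.58],[0,0,0]],[[-0.36,0,-0.58],[0,0,0]],[[-0.48,0,-0.58],[0,0,0]],[[-0.6,0,-0.58],[0,0,0]],[[-0.72,0,-0.58],[0,0,0]],[[-0.84,0,-0.58],[0,0,0]],[[-0.96,0,-0.58],[0,0,0]],[[-0.96,0,-0.58],[0,0,0]],[[-0.96,0,-0.58],[0,0,0]]]}}

```text
clock: 51.6
tcp_pos: [0.4791, -0.3199, 0.2856]
orientation: [-2.22, -2.221, 0.001]
contact_force: [0.2, 1.0, -0.6]
grip_width: 0.0187
gripper_force: 58.9
```

```bash
python3 - <<'E'
from h import *
np.set_printoptions(precision=4,suppress=True)
o=r.get_obs();print(o['tcp_pos'],o['clock'],o['grip_width'])
rims()
print(rel((.4783,-.3559,.1346)))
t=[r.mark_of(c,'brush_tip') for c in('scene','side')]
if all(t):print(tri(*[ray(c,k[0]['uv']) for c,k in zip(('scene','side'),t)]),[(k[0]['uv'],k[0]['confidence']) for k in t])
out=[]
for c,b in(('scene',(145,80)),('side',(300,140))):
    p,d=snap(c);P=cloud(c,d); out.append(cv2.resize(p[b[1]:b[1]+150,b[0]:b[0]+100],None,fx=4,fy=4,interpolation=2))
    m=(P[...,0]>.4)&(P[...,0]<.55)&(P[...,1]>-.45)&(P[...,1]<-.27)&(P[...,2]>.112)&(P[...,2]<.13);q=P[m];m2=np.hypot(*(q[:,:2]-[.475,-.36]).T)<.035;q=q[m2]
    print(c,'rim',len(q),(q.min(0)+q.max(0))/2,np.ptp(q,axis=0))
cv2.imwrite('pics/b2.png',np.hstack(out)[:,:,::-1])
E
```

```text
[ 0.4791 -0.3199  0.2856] 51.6 0.01866656016806783
scene white 93 [0.4838 0.0596] [0.06  0.058] 0.0983
scene blue 84 [ 0.479  -0.0208] [0.059 0.059] 0.097
scene orange 75 [ 0.4794 -0.0832] [0.058 0.056] 0.0978
side white 141 [0.4781 0.0533] [0.057 0.066] 0.0959
side blue 133 [ 0.4745 -0.0213] [0.057 0.055] 0.0953
side orange 166 [ 0.4735 -0.0826] [0.058 0.059] 0.095
[-0.1511 -0.0067  0.6042]
(array([ 0.481 , -0.3224,  0.1592]), np.float64(0.0128986274154159)) [([193.0, 144.2], 0.76), ([339.0, 244.7], 0.95)]
scene rim 59 [ 0.479  -0.3564  0.1193] [0.0469 0.0481 0.0139]
side rim 196 [ 0.4743 -0.3565  0.119 ] [0.0465 0.0431 0.0136]
```

View pics/b2.png

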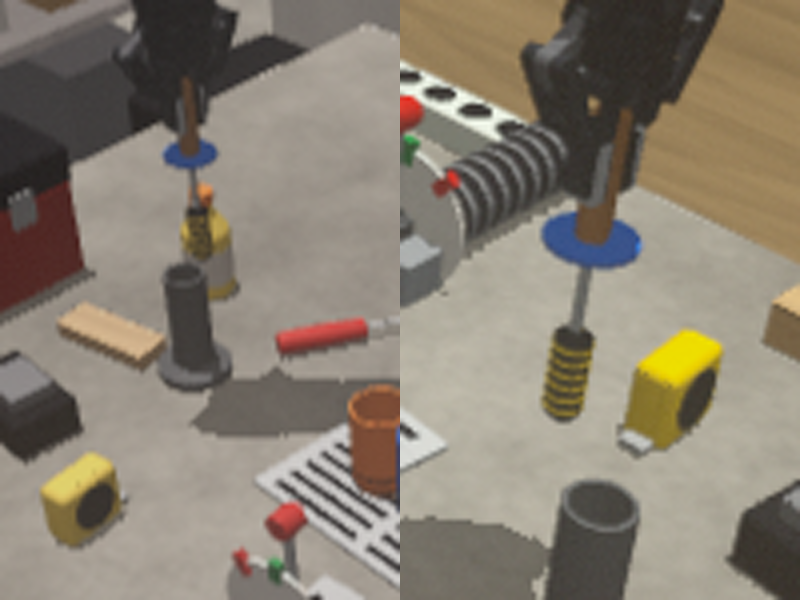

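The brush still hangs straight in the grip: tip at (200,257) in the scene half and (562,415) in the side half. The stand rim is at (600,505) in the side half, so I can lower it in.

Emit:
{"api": "servo_tool", "payload": {"commands": [[[-0.08,-0.003,0],[0,0,0]],[[-0.137,-0.003,0],[0,0,0]],[[-0.137,-0.003,0],[0,0,0]],[[-0.137,-0.003,0],[0,0,0]],[[-0.137,-0.003,0.08],[0,0,0]],[[-0.137,-0.003,0.14],[0,0,0]],[[-0.137,-0.003,0.2],[0,0,0]],[[-0.137,-0.003,0.26],[0,0,0]],[[-0.137,-0.003,0.26],[0,0,0]],[[-0.137,-0.003,0.26],[0,0,0]]]}}

```text
clock: 52.9
tcp_pos: [0.479, -0.3538, 0.221]
orientation: [-2.219, -2.224, 0.001]
contact_force: [1.0, -0.8, -0.4]
grip_width: 0.0183
gripper_force: 58.9
```

No contact, and the tip is inside the bore. Lowering the rest.

Emit:
{"api": "servo_tool", "payload": {"commands": [[[0,0,0.08],[0,0,0]],[[0,0,0.16],[0,0,0]],[[0,0,0.24],[0,0,0]],[[0,0,0.3],[0,0,0]],[[0,0,0.33],[0,0,0]],[[0,0,0.337],[0,0,0]],[[0,0,0.337],[0,0,0]],[[0,0,0.337],[0,0,0]]]}}

```text
clock: 53.7
tcp_pos: [0.4795, -0.3543, 0.1377]
orientation: [2.218, 2.223, 0.001]
contact_force: [0.5, 0.7, -1.4]
grip_width: 0.0184
gripper_force: 58.9
```

Emit:
{"api": "servo_tool", "payload": {"commands": [[[0,0,0],[0,0,0]],[[0,0,0],[0,0,0]],[[0,0,0],[0,0,0]],[[0,0,0],[0,0,0]],[[0,0,0],[0,0,0]],[[0,0,0],[0,0,0]],[[0,0,0],[0,0,0]],[[0,0,0],[0,0,0]],[[0,0,-0.1],[0,0,0]],[[0,0,-0.2],[0,0,0]],[[0,0,-0.35],[0,0,0]],[[0,0,-0.5],[0,0,0]],[[0.15,0,-0.56],[0,0,0]],[[0.3,0,-0.56],[0,0,0]],[[0.45,0,-0.56],[0,0,0]],[[0.45,0,-0.56],[0,0,0]],[[0.45,0,-0.56],[0,0,0]]], "claw": 0}}

```text
clock: 55.4
tcp_pos: [0.4791, -0.2403, 0.277]
orientation: [-2.216, -2.227, -0.001]
contact_force: [-0.4, 0.5, 0.3]
grip_width: 0.0853
gripper_force: 0.0
```

```bash
python3 - <<'E'
from h import *
np.set_printoptions(precision=4,suppress=True)
o=r.get_obs();print(o['tcp_pos'],o['clock'])
print('wrist grip',[atz('wrist',k['uv'],.17) for k in (snap('wrist'),r.mark_of('wrist','brush_grip'))[1][:1]])
for c,b in(('scene',(180,125,205,180)),('side',(325,225,370,318))):
    p,d=snap(c);P=cloud(c,d)[b[1]:b[3],b[0]:b[2]].reshape(-1,3)
    for z0,z1 in((.117,.13),(.14,.16),(.185,.212)):
        q=P[(P[:,2]>z0)&(P[:,2]<z1)&(np.hypot(*(P[:,:2]-[.477,-.357]).T)<.05)]; print(c,z0,len(q),np.median(q,0) if len(q) else '',q[:,2].max() if len(q) else '')
    print([(k['uv']) for k in r.mark_of(c,'lever_grip')[:1]])
E
```

```text
[ 0.4791 -0.2403  0.277 ] 55.4
wrist grip [array([ 0.4797, -0.3599,  0.17  ])]
scene 0.117 58 [ 0.4873 -0.3474  0.1279] 0.12988818072247732
scene 0.14 21 [ 0.4865 -0.3491  0.1499] 0.15991393252099584
scene 0.185 25 [ 0.4873 -0.3498  0.1972] 0.20552390453499092
[[212.7, 207.2]]
side 0.117 276 [ 0.4689 -0.3611  0.1271] 0.12977015064645425
side 0.14 67 [ 0.4711 -0.3586  0.1511] 0.15955591065227903
side 0.185 80 [ 0.4721 -0.3582  0.196 ] 0.20540308387708694
[[300.7, 166.8]]
```

Emit:
{"api": "servo_tool", "payload": {"commands": [[[0.15,0.12,0],[0,0,0]],[[0.3,0.24,0],[0,0,0]],[[0.45,0.36,0],[0,0,0]],[[0.6,0.48,0],[0,0,0]],[[0.75,0.6,0],[0,0,0]],[[0.9,0.72,0],[0,0,0]],[[1,0.826,0],[0,0,0]],[[1,0.826,0],[0,0,0]],[[1,0.826,0],[0,0,0]],[[1,0.826,0.12],[0,0,0]],[[1,0.826,0.24],[0,0,0]],[[1,0.826,0.36],[0,0,0]],[[1,0.826,0.48],[0,0,0]],[[1,0.826,0.58],[0,0,0]],[[1,0.826,0.65],[0,0,0]],[[1,0.826,0.65],[0,0,0]],[[1,0.826,0.65],[0,0,0]]]}}

```text
clock: 57.4
tcp_pos: [0.685, 0.008, 0.1153]
orientation: [2.22, 2.222, 0.0]
contact_force: [-0.2, 0.4, 0.6]
grip_width: 0.0855
gripper_force: 0.0
```

Emit:
{"api": "servo_tool", "payload": {"commands": [[[0,0,0],[0,0,0]],[[0,0,0],[0,0,0]],[[0,0,0],[0,0,0]],[[0,0,0],[0,0,0]],[[0,0,0],[0,0,0]],[[0,0,0],[0,0,0]],[[0,0,0],[0,0,0]],[[0,0,0],[0,0,0]],[[0,0,0],[0,0,0]]], "claw": 1, "squeeze": 25}}

```text
clock: 58.3
tcp_pos: [0.6855, 0.0093, 0.1151]
orientation: [2.218, 2.224, 0.002]
contact_force: [2.8, 1.2, 5.6]
grip_width: 0.026
gripper_force: 26.1
```

Emit:
{"api": "servo_tool", "payload": {"commands": [[[-0.04,0,0.002],[0,0,0]],[[-0.08,0,0.008],[0,0,0]],[[-0.137,0,0.024],[0,0,0]],[[-0.192,0,0.049],[0,0,0]],[[-0.226,0,0.07],[0,0,0]],[[-0.258,0,0.094],[0,0,0]],[[-0.265,0,0.1],[0,0,0]],[[-0.265,0,0.1],[0,0,0]],[[-0.265,0,0.1],[0,0,0]]]}}

```text
clock: 59.2
tcp_pos: [0.689, -0.0567, 0.0909]
orientation: [2.213, 2.221, 0.008]
contact_force: [11.5, -0.0, 1.7]
grip_width: 0.0261
gripper_force: 28.8
```

Emit:
{"api": "servo_tool", "payload": {"commands": [[[-0.012,0,0.01],[0,0,0]],[[-0.024,0,0.02],[0,0,0]],[[-0.024,0,0.02],[0,0,0]],[[-0.024,0,0.02],[0,0,0]]]}}

```text
clock: 59.6
tcp_pos: [0.6893, -0.0584, 0.0887]
orientation: [2.213, 2.228, 0.016]
contact_force: [0.5, 9.2, 24.9]
grip_width: 0.0258
gripper_force: 28.7
```

```bash
python3 - <<'E'
from h import *
np.set_printoptions(precision=4,suppress=True)
out=[]
for c in('scene','side'):
    p,d=snap(c);b=(175,160) if c=='scene' else (265,140);P=cloud(c,d);pp=p.astype(int)
    m=(pp[...,0]>100)&(pp[...,1]<.5*pp[...,0])&(P[...,2]>.105)&(abs(P[...,0]-.683)<.022)&(abs(P[...,1]+.05)<.05);q=P[m];print(c,'red',m.sum(),q.min(0),q.max(0))
    out.append(cv2.resize(p[b[1]:b[1]+90,b[0]:b[0]+75],None,fx=5,fy=5,interpolation=2))
cv2.imwrite('pics/l2.png',np.hstack(out)[:,:,::-1])
E
```

```text
scene red 33 [ 0.6765 -0.0608  0.127 ] [ 0.7015 -0.0431  0.1389]
side red 30 [ 0.6808 -0.0682  0.1188] [ 0.7023 -0.0505  0.1365]
```

View pics/l2.png

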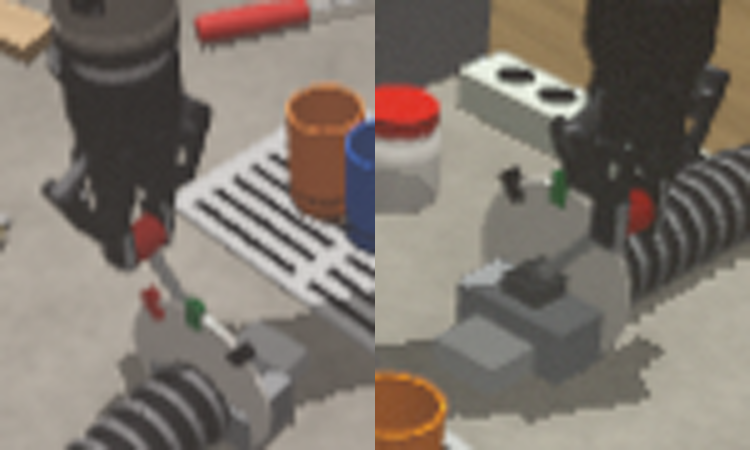

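The lever is at the shut stop: force builds up, and the grip is at z = 0.125 beside the red mark. Releasing.

Emit:
{"api": "servo_tool", "payload": {"commands": [[[0.01,0,-0.01],[0,0,0]],[[0.01,0,-0.01],[0,0,0]],[[0.01,0,-0.01],[0,0,0]],[[0.01,0,-0.01],[0,0,0]],[[0.01,0,-0.01],[0,0,0]],[[0.01,0,-0.01],[0,0,0]],[[0.01,0,-0.01],[0,0,0]],[[0.01,0,-0.01],[0,0,0]],[[0.01,0,-0.15],[0,0,0]],[[0.01,0,-0.3],[0,0,0]],[[0.01,0,-0.45],[0,0,0]],[[0.01,0,-0.65],[0,0,0]],[[0.01,-0.15,-0.7],[0,0,0]],[[0.01,-0.3,-0.7],[0,0,0]],[[0.01,-0.3,-0.7],[0,0,0]],[[0.01,-0.3,-0.7],[0,0,0]]], "claw": 0}}

```text
clock: 61.3
tcp_pos: [0.6095, -0.0604, 0.2598]
orientation: [-2.219, -2.224, -0.002]
contact_force: [0.5, 0.3, 0.2]
grip_width: 0.0854
gripper_force: 0.0
```

```bash
python3 - <<'E'
from h import *
np.set_printoptions(precision=4,suppress=True)
print(r.get_obs()['tcp_pos'],r.get_obs()['clock'])
rims()
out=[]
for c in('scene','side'):
    p,d=snap(c);P=cloud(c,d);pp=p.astype(int)
    m=(pp[...,0]>100)&(pp[...,1]<.5*pp[...,0])&(P[...,2]>.105)&(abs(P[...,0]-.683)<.025)&(abs(P[...,1]+.04)<.06);q=P[m];print(c,'red',m.sum(),np.percentile(q,3,axis=0),np.percentile(q,97,axis=0))
    out.append(cv2.resize(p[120:320,140:380],None,fx=1.65,fy=1.65,interpolation=2))
cv2.imwrite('pics/f.png',np.hstack(out)[:,:,::-1])
E
```

```text
[ 0.6095 -0.0604  0.2598] 61.3
scene white 89 [0.4845 0.0589] [0.058 0.058] 0.0982
scene blue 82 [ 0.481 -0.021] [0.058 0.057] 0.099
scene orange 75 [ 0.4786 -0.0838] [0.06  0.056] 0.0979
side white 138 [0.4789 0.0567] [0.057 0.06 ] 0.0952
side blue 128 [ 0.4743 -0.0222] [0.058 0.056] 0.0954
side orange 161 [ 0.4737 -0.0831] [0.06  0.059] 0.0955
scene red 38 [ 0.6815 -0.0618  0.1302] [ 0.7023 -0.0419  0.1398]
side red 66 [ 0.673  -0.0675  0.1209] [ 0.6984 -0.049   0.1372]
```

View pics/f.png

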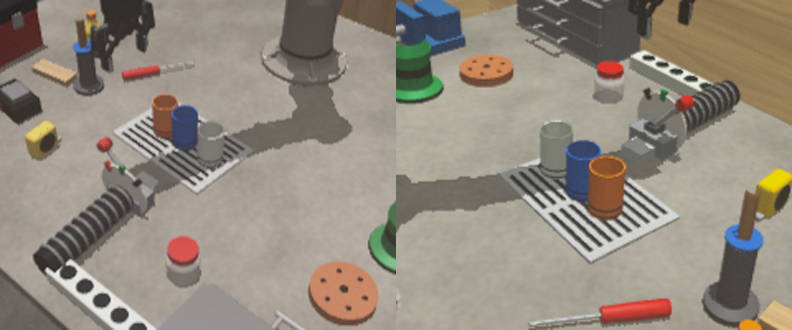

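The final picture shows the cans upright on the grille, the brush in its stand, the lever at the red mark and the arm clear of everything.

```bash
python3 -c "
from bench import r
print(r.hand_in())"
```

```text
the job is handed in; nothing more can be done
None
```

I handed the job in at about 61 s of the 210 s: all three canisters stand on the grille and were brushed white, blue, orange with the lever at green, the brush is back in its stand and the lever is shut at red; hand-in gave no verdict.

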